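# Load printed caps into the curing unit and start it

### The job

Cure the freshly printed caps: raise the curing unit's hood until its gas struts hold it wide open by themselves, put every cap from the blue mat into a pocket of its own in the tray, flat and printed face up, and slide the tray, without lifting it off or tipping it, up over the step and fully home against the back stop. Then shut the hood and press the green start button down fully once it is shut. Leave the pots, pump, brush and marker where they are.

Things in the scene. Friction and masses are not known exactly. Their poses are not given: they have to be found in the camera images.
- curing_unit: grey curing unit fixed on the bench; origin on the bench under its middle, x axis pointing into the chamber, y left. Front to back: aluminium loading ledge (top at 26 mm, x -155 to -15 mm), a 4 mm step up at x = -15 mm, steel chamber deck (top at 30 mm), rubber back stop with its face at x = 125 mm. Guide rails along both, inner faces at y = +-63 mm, tops at 40 mm
- hood (a joint): angle of the white hood with the amber window, rad: 0 shut, 1.25 wide open; its front edge swings up and back. Its weight holds it shut (2.5 N up at the bar starts it); past about 0.74 rad two gas struts push it on to 1.25 and hold it; let go below that it falls shut. Shut, its front wall is at unit x = -20 mm and its roof 94 mm above the bench; 146 mm wide
- hood_bar (a point): middle of the hood's dark grab bar: round, 10 mm thick, along the unit's y, 78 mm free between its posts, 36 mm in front of the hood's front wall. With the hood shut it is 191 mm ahead of the hinge line and 42 mm above it; it turns with the hood, and its axes are the unit's when shut
- hood_hinge (a point): point on the hood's level hinge line, in the unit's middle plane at unit x = +135 mm, 34 mm above the bench; axes as the unit's
- start_button (a joint): travel of the green start button, m: 0 released, 0.006 fully pressed; it springs back, about 4 N
- start_button_top (a point): centre of the top face of the green start button (26 mm across), on the grey control box right of the hood; pressed straight down. The blue print jig farther right and nearer the robot rises to 0.3 m
- tray_centre (a point): loose tray with a blue top plate, about 0.28 kg, 9 mm thick, 120 mm wide; this point is half-way up, x axis toward the chamber. Body x -60 to 48 mm, then an upturned nose to x = 66 mm that rides up the step. Six square pockets, 29 mm wide, 4 mm deep, one cap each, at x = -12 and 36 mm, y = -38, 0 and 38 mm. Home: nose at the back stop, this point at unit x = 59 mm; over 10 mm short the hood cannot shut
- tray_handle (a point): middle of the tray's black handle bar: round, 10 mm thick, along y, 65 mm free between its posts, at x = -53 mm from the tray centre; 34 mm above the tray's underside, 25 mm above its top. Axes as the tray's
- cap_a_centre (a point): one of the printed caps (4 to 6 are present, the others None): black disc 24 mm across and 9 mm high with a small white printed mark on its upper face; this point is its centre, half-way up; z points out of the printed face. All lie printed face up on a pale blue mat on the brown stand at the left; a heap of other caps up to 0.085 m high lies between there and the unit
- cap_b_centre (a point): one of the printed caps (4 to 6 are present, the others None): black disc 24 mm across and 9 mm high with a small white printed mark on its upper face; weighs about 12 g; this point is its centre, half-way up; z points out of the printed face
- cap_c_centre (a point): one of the printed caps (4 to 6 are present, the others None): black disc 24 mm across and 9 mm high with a small white printed mark on its upper face; weighs about 12 g; this point is its centre, half-way up; z points out of the printed face
- cap_d_centre (a point): one of the printed caps (4 to 6 are present, the others None): black disc 24 mm across and 9 mm high with a small white printed mark on its upper face; weighs about 12 g; this point is its centre, half-way up; z points out of the printed face
- cap_e_centre (a point): one of the printed caps (4 to 6 are present, the others None): black disc 24 mm across and 9 mm high with a small white printed mark on its upper face; weighs about 12 g; this point is its centre, half-way up; z points out of the printed face
- cap_f_centre (a point): one of the printed caps (4 to 6 are present, the others None): black disc 24 mm across and 9 mm high with a small white printed mark on its upper face; weighs about 12 g; this point is its centre, half-way up; z points out of the printed face
- ink_pot_white: bystander: white ink pot, 54 mm across, 55 mm high; origin under its centre
- ink_pot_blue: bystander: slim white pot with a blue lid, 38 mm across, 66 mm high; origin under its centre
- solvent_pump: bystander: white pump dispenser with a red collar, 66 mm across, 133 mm high; origin under its centre
- brush: bystander: flat dusting brush lying on the bench, 160 mm long; origin under its middle
- pen: bystander: red-capped marker lying on the brown stand beyond the mat, 128 mm long; origin under its middle

How it is judged:
By the outcome, as a careful person would: the job done as asked, in the order asked, and still so for the second after the job is handed in, with the robot touching nothing.
Of cap_a, cap_b, cap_c, cap_d, cap_e, cap_f only 4 to 6 are there at a start; the rules pass over those that are not, and their reading is None.
At some moment in a run one of cap_a, cap_b, cap_c, cap_d, cap_e, cap_f may be knocked a few centimetres aside while the robot is not near it.
Once in a run the grip may slacken for a moment while it holds something.
It also fails if it takes over 210 s, if anything falls off the work surface, if the arm or the gripper's body presses on something with over 40 N, if the wrist force passes 120 N, or if a joint passes its speed limit or range.

### The arm

A 7-joint arm with a two-finger parallel gripper is mounted at the origin on a cart in front of the work surface, level with it; the furniture and walls round the work are solid. World frame = base frame: x ahead of the robot, y to its left, z up, the work surface at z = 0. Lengths are in m, angles in rad, forces in N, time in s.
With the tool pointing down it reaches from about 0.4 to 0.85 m from the base axis. Payload 4.5 kg.
Tool frame: the origin (TCP) lies on the centre line of the jaws, within the pads' length; the fingertips stand 14 mm ahead of it and the grasp point (between the pads) lies 5 mm behind it; y points along the fingers, z is the direction in which the jaws open and shut, and the axes are right-handed (so a half turn about y gives the same grasp; the last joint's range is limited). The gripper opens to 88 mm and grips with 3 to 60 N. Pads are 18 mm wide; open, the fingers measure 123 mm over their backs; the gripper's body (75 mm by 187 mm) begins 45 mm behind the grasp point.
Start: joints at [-1.24, 0.689, -0.195, 1.565, 0.157, 0.902, -0.215], TCP at [0.183, 0.598, 0.253] pointing down, gripper open.
Joint ranges: [-3.01, 3.01], [-0.46, 2.08], [-1.47, 1.51], [0.13, 2.56], [-1, 4.14], [0.04, 2.09], [-2.66, 2.66]. Speed limits (rad/s): [2.57, 2.57, 3.14, 3.14, 3.14, 3.14, 3.14].

### API

Orientations are given as a unit quaternion [x, y, z, w].
In Python, from plant import get_state, imaging, job gives the robot as it stands.
- The arm moves only by the tool send_rows, never from a script. Its argument "motion" is a list that holds one entry, the list of rows, each a list of 7 numbers: the turn, a rotation vector about the tool's x, y, z scaled (see below), then the shift along the tool's x, y, z scaled (see below), then the gripper's target within -1 to 1 (shut at 1, half-way at 0, fully open at -1). In form: [[[rx, ry, rz, tx, ty, tz, gripper], ...]]. A call has exactly 5 rows; each row shifts and turns the commanded pose from where the row before left it, along the tool's axes as they then stand; what a row does not reach is not made up. The controller multiplies each number of a shift by 0.02 m and each number of a turn by 0.08 rad. A row lasts 1/12 s, in which the tool goes at most 41.7 mm and 7.16 degrees, less where a joint would pass 70% of its speed; a pose out of reach is approached as far as the arm can. A call with a number of a shift or a turn outside -1 to 1 is refused whole. A call with a gripper value outside its range is refused whole. The fingers move at their own pace and stop on an object; "force" is the grip in N (left out, the last holds). Time passes only in rows, so rows that do not move let the fingers close, or fill a call up. It gives the time, the measured TCP pose, the force and the opening at its end, in the units of the state.
- get_state(): the state, without advancing time (a new reading comes with each control period).
- imaging.snapshot(name): name is "scene" or "side" or "wrist"; returns a dict with "img" (400x640x3 uint8, red, green, blue), "camera_matrix" (3x3 intrinsics, pixels), "R" (3x3) and "t" (3): a world point X has camera coordinates R X + t; the wrist camera has in their place "hand_eye" (4x4, takes a point from camera to tool coordinates, whose origin is the TCP and whose axes are the tool frame's). Camera axes: x right, y down, z forward; pixel columns grow to the right and rows downward; lengths in m; the calibration is good to about 2 mm. A picture is of the moment at which its call begins: read the wrist's pose just before it. There is no depth.
- job.finish_job(): hands the job in, once; it reports no verdict.
The state is a dict: "clock": time; "q": joint angles; "qd": joint speeds; "joint_torque": joint torques, N m; "tool_pos": TCP position; "eef_rot": TCP orientation; "contact_force": force on the tool from outside, world axes, zero at the start; "moment": the same for the moment, N m; "opening": opening from 0.0 (shut) to 1.0 (fully open).
Only numpy, scipy, OpenCV 4.12 (cv2) and the standard library are available. Lean on these libraries where they do the work, as an engineer would, in place of code of your own. Each camera call takes 0.05 s, during which the arm holds its last target.

## Working session

There is one attempt and no reset: what is moved stays moved. The work goes in short steps, Python scripts to look and compute and a tool call to move; the robot and the scene stay as the last step left them, time stands still between calls to the robot, and variables do not carry over. Pictures are saved under pics/ and viewed, and the job is handed in when it is done.

Besides the shell and the picture viewer there is one more tool, called after ">>>" as name(argument=value, ...), one argument or row to a line, values as JSON. send_rows: Moves the arm, as the interface text tells. Its arguments: {"type":"object","properties":{"motion":{"type":"array"},"force":{"type":"number"}},"required":["motion"]}

```bash
mkdir -p pics; ls
python3 - <<'E'
from plant import get_state, imaging, job
import cv2
s=get_state(); print(s)
for n in ["scene","side","wrist"]:
    d=imaging.snapshot(n)
    cv2.imwrite(f"pics/{n}0.png",cv2.cvtColor(d["img"],cv2.COLOR_RGB2BGR))
    print(n,{k:v for k,v in d.items() if k!="img"})
E
```

```text
pics
{'clock': 0.0, 'q': array([-1.24016899,  0.68999352, -0.19448417,  1.56632684,  0.15731627,
        0.90247885, -0.21510527]), 'qd': array([ 1.98956884e-03, -1.91322536e-03, -1.51290451e-04,  1.08780745e-04,
       -1.19793685e-03, -9.27445205e-05,  1.68723628e-03]), 'joint_torque': array([-5.82259545e-04, -5.27569127e+01, -1.26706492e+00, -1.53428382e+01,
       -5.26569143e-02,  6.62327948e-03,  1.70827279e-04]), 'tool_pos': array([0.18269471, 0.59708131, 0.25190788]), 'eef_rot': array([ 0.69997723, -0.10457604,  0.104498  , -0.69869585]), 'contact_force': array([ 0.26932118,  0.82934363, -0.34602008]), 'moment': array([0.03452104, 0.02216716, 0.04719212]), 'opening': 0.9997472559632492}
scene {'camera_matrix': array([[374.97031734,   0.        , 316.47612628],
       [  0.        , 374.97031734, 197.71608888],
       [  0.        ,   0.        ,   1.        ]]), 'R': array([[ 0.63262437, -0.77423569, -0.0185877 ],
       [-0.56936313, -0.44868633, -0.68884411],
       [ 0.52498765,  0.44636272, -0.72467116]]), 't': array([-0.36501118,  0.39950092,  1.06364651])}
side {'camera
[... 201 characters left out ...]
 ,  0.00362387],
       [-0.64709308, -0.54866292, -0.52937657],
       [ 0.40653193,  0.33909361, -0.84837923]]), 't': array([-0.39107841,  0.4195828 ,  1.05464351])}
wrist {'camera_matrix': array([[358.96784315,   0.        , 318.094598  ],
       [  0.        , 358.96784315, 201.67400235],
       [  0.        ,   0.        ,   1.        ]]), 'hand_eye': array([[-2.57432189e-05,  9.52935593e-01,  3.03172814e-01,
        -7.80857827e-02],
       [ 1.05456351e-03, -3.03172620e-01,  9.52935071e-01,
        -1.31045797e-01],
       [ 9.99999444e-01,  3.44246605e-04, -9.97126469e-04,
         9.51408121e-05],
       [ 0.00000000e+00,  0.00000000e+00,  0.00000000e+00,
         1.00000000e+00]])}
```

```bash
cat > h.py <<'E'
import numpy as np, cv2
from plant import get_state, imaging, job
from scipy.spatial.transform import Rotation as Rn
def snap(n):
    s=get_state(); d=imaging.snapshot(n); K=d["camera_matrix"]
    if n=="wrist":
        Rt=Rn.from_quat(s["eef_rot"]).as_matrix(); T=np.eye(4); T[:3,:3]=Rt; T[:3,3]=s["tool_pos"]
        C=T@d["hand_eye"]; Rw=C[:3,:3]; c=C[:3,3]
    else:
        Rw=d["R"].T; c=-Rw@d["t"]
    return d["img"],K,Rw,c
def ray(cam,u,v):
    _,K,Rw,c=cam
    p=Rw@np.linalg.inv(K)@np.array([u,v,1.]); return c,p/np.linalg.norm(p)
def onz(cam,u,v,z):
    c,p=ray(cam,u,v); return c+p*(z-c[2])/p[2]
def proj(cam,X):
    _,K,Rw,c=cam
    p=K@(Rw.T@(np.asarray(X,float)-c)); return p[:2]/p[2]
def save(cam,name,crop=None,f=1):
    im=cv2.cvtColor(cam[0],cv2.COLOR_RGB2BGR)
    if crop: x0,y0,x1,y1=crop; im=im[y0:y1,x0:x1]
    if f!=1: im=cv2.resize(im,None,fx=f,fy=f,interpolation=cv2.INTER_CUBIC)
    cv2.imwrite("pics/"+name+".png",im)
def tri(cams,uvs):
    A=np.zeros((3,3));b=np.zeros(3)
    for cam,uv in zip(cams,uvs):
        c,p=ray(cam,*uv);M=np.eye(3)-np.outer(p,p);A+=M;b+=M@c
    return np.linalg.solve(A,b)
def st():
    s=get_state(); R=Rn.from_quat(s["eef_rot"]).as_matrix()
    print("t",round(s["clock"],2),"p",s["tool_pos"].round(4),"x",R[:,0].round(3),"y",R[:,1].round(3),"z",R[:,2].round(3),"F",s["contact_force"].round(1),"op",round(s["opening"]*88,1),"q",s["q"].round(2))
    return s,R
E
python3 - <<'E'
from h import *
st()
a=snap("scene");b=snap("side")
print(a[3],b[3])
save(a,"sc1",(180,150,440,300),3);save(b,"sd1",(170,140,430,310),3)
E
```

```text
t 0.15 p [0.1827 0.5972 0.2521] x [ 0.956 -0.292  0.   ] y [-0.    -0.001 -1.   ] z [ 0.292  0.956 -0.001] F [ 0.3 -0.3  0.1] op 87.9 q [-1.24  0.69 -0.19  1.57  0.16  0.9  -0.22]
[-0.10002521 -0.57812624  1.03920309] [ 0.09500157 -0.42627108  1.11827216]
```

Run:
```python
from h import *
b=snap("side");a=snap("scene")
f=lambda p:(170+p[0]/3,140+p[1]/3)
g=lambda p:(180+p[0]/3,150+p[1]/3)
P=[onz(b,*f(p),0.094) for p in [(618,198),(707,292),(600,388),(502,290)]]
for p in P: print(p.round(3))
print([np.linalg.norm(P[i]-P[i-1]).round(3) for i in range(4)], np.mean(P,0).round(3))
# tri roof, mat corners, caps, button
for n,p,q in [("roofT",(585,158),(618,198)),("roofL",(485,228),(502,290)),("mat L",(78,125),(80,125)),("mat T",(213,52),(224,42)),("mat R",(262,97),(274,97)),("mat B",(124,174),(128,187)),
 ("cap1",(117,118),(122,120)),("cap2",(162,97),(168,96)),("cap3",(179,117),(187,121)),("cap4",(136,141),(142,149)),("button",(638,344),(657,415)),("traycornerL",(396,330),(407,388)),("traycornerB",(478,388),(478,467)),("handleL",(0,0),(425,400))]:
    if n=="handleL": continue
    print(n,tri((a,b),(g(p),f(q))).round(3))
```

```text
[ 0.699 -0.17   0.094]
[ 0.665 -0.306  0.094]
[ 0.509 -0.283  0.094]
[ 0.53  -0.143  0.094]
[np.float64(0.171), np.float64(0.14), np.float64(0.158), np.float64(0.142)] [ 0.601 -0.225  0.094]
roofT [ 0.706 -0.163  0.078]
roofL [ 0.521 -0.15   0.118]
mat L [ 0.411  0.423 -0.001]
mat T [0.61  0.373 0.014]
mat R [0.595 0.268 0.002]
mat B [0.388 0.304 0.005]
cap1 [0.446 0.381 0.01 ]
cap2 [0.506 0.362 0.013]
cap3 [0.496 0.318 0.012]
cap4 [0.432 0.329 0.012]
button [ 0.536 -0.338  0.059]
traycornerL [ 0.401 -0.125  0.044]
traycornerB [ 0.376 -0.245  0.084]
```

```bash
cat >> h.py <<'E'
def Rdown(yaw):  # tool z horizontally at yaw, y down
    z=np.array([np.cos(yaw),np.sin(yaw),0]);y=np.array([0,0,-1.]);x=np.cross(y,z)
    return np.stack([x,y,z],1)
def plan(P,yaw=None,g=-1,R=None,n=None,start=None):
    s=get_state(); p0=s["tool_pos"] if start is None else start[0]
    R0=Rn.from_quat(s["eef_rot"]).as_matrix() if start is None else start[1]
    if R is None: R=Rdown(np.deg2rad(yaw)) if yaw is not None else R0
    w=Rn.from_matrix(R0.T@R).as_rotvec(); d=np.asarray(P)-p0
    m=1
    while True:
        nn=n or 5*m
        rows=[]
        for i in range(nn):
            Ri=R0@Rn.from_rotvec(w*i/nn).as_matrix()
            rows.append(np.r_[w/nn/0.08,(Ri.T@d)/nn/0.02,g])
        rows=np.array(rows)
        if n or (np.abs(rows[:,:6]).max()<=1 and np.linalg.norm(w)/nn/.08<1): break
        m+=1
    print("dist",np.linalg.norm(d).round(4),"rot",w.round(3),"rows",nn)
    for r in rows.round(2): print("["+",".join("%g"%v for v in r+0.0)+"],")
    return P,R
E
python3 - <<'E'
from h import *
st()
a=plan((0.45,0.2,0.3),30)
plan((0.43,-0.2,0.33),-8.6,start=a)
E
```

```text
t 0.35 p [0.1828 0.5976 0.2526] x [ 0.956 -0.292  0.   ] y [-0. -0. -1.] z [ 0.292  0.956 -0.   ] F [0.3 0.2 0.1] op 87.7 q [-1.24  0.69 -0.19  1.57  0.16  0.9  -0.22]
dist 0.4814 rot [0.   0.75 0.  ] rows 25
[0,0.38,0,0.74,-0.09,-0.6,-1],
[0,0.38,0,0.76,-0.09,-0.58,-1],
[0,0.38,0,0.78,-0.09,-0.56,-1],
[0,0.38,0,0.79,-0.09,-0.53,-1],
[0,0.38,0,0.81,-0.09,-0.51,-1],
[0,0.38,0,0.83,-0.09,-0.49,-1],
[0,0.38,0,0.84,-0.09,-0.46,-1],
[0,0.38,0,0.85,-0.09,-0.44,-1],
[0,0.38,0,0.87,-0.09,-0.41,-1],
[0,0.38,0,0.88,-0.09,-0.38,-1],
[0,0.38,0,0.89,-0.09,-0.36,-1],
[0,0.38,0,0.9,-0.09,-0.33,-1],
[0,0.38,0,0.91,-0.09,-0.3,-1],
[0,0.38,0,0.92,-0.09,-0.28,-1],
[0,0.38,0,0.93,-0.09,-0.25,-1],
[0,0.38,0,0.93,-0.09,-0.22,-1],
[0,0.38,0,0.94,-0.09,-0.19,-1],
[0,0.38,0,0.94,-0.09,-0.16,-1],
[0,0.38,0,0.95,-0.09,-0.14,-1],
[0,0.38,0,0.95,-0.09,-0.11,-1],
[0,0.38,0,0.95,-0.09,-0.08,-1],
[0,0.38,0,0.96,-0.09,-0.05,-1],
[0,0.38,0,0.96,-0.09,-0.02,-1],
[0,0.38,0,0.96,-0.09,0.01,-1],
[0,0.38,0,0.96,-0.09,0.04,-1],
dist 0.4016 rot [0.    0.674 0.   ] rows 25
[0,0.34,0,0.67,-0.06,-0.43,-1],
[0,0.34,0,0.68,-0.06,-0.42,-1],
[0,0.34,0,0.7,-0.06,-0.4,-1],
[0,0.34,0,0.71,-0.06,-0.38,-1],
[0,0.34,0,0.72,-0.06,-0.36,-1],
[0,0.34,0,0.73,-0.06,-0.34,-1],
[0,0.34,0,0.73,-0.06,-0.32,-1],
[0,0.34,0,0.74,-0.06,-0.3,-1],
[0,0.34,0,0.75,-0.06,-0.28,-1],
[0,0.34,0,0.76,-0.06,-0.26,-1],
[0,0.34,0,0.76,-0.06,-0.24,-1],
[0,0.34,0,0.77,-0.06,-0.22,-1],
[0,0.34,0,0.78,-0.06,-0.2,-1],
[0,0.34,0,0.78,-0.06,-0.18,-1],
[0,0.34,0,0.79,-0.06,-0.16,-1],
[0,0.34,0,0.79,-0.06,-0.13,-1],
[0,0.34,0,0.79,-0.06,-0.11,-1],
[0,0.34,0,0.8,-0.06,-0.09,-1],
[0,0.34,0,0.8,-0.06,-0.07,-1],
[0,0.34,0,0.8,-0.06,-0.05,-1],
[0,0.34,0,0.8,-0.06,-0.03,-1],
[0,0.34,0,0.8,-0.06,-0.01,-1],
[0,0.34,0,0.8,-0.06,0.02,-1],
[0,0.34,0,0.8,-0.06,0.04,-1],
[0,0.34,0,0.8,-0.06,0.06,-1],
```

>>> send_rows(
  motion=[
    [[0,0.38,0,0.78,-0.09,-0.56,-1],[0,0.38,0,0.78,-0.09,-0.56,-1],[0,0.38,0,0.78,-0.09,-0.56,-1],[0,0.38,0,0.78,-0.09,-0.56,-1],[0,0.38,0,0.78,-0.09,-0.56,-1]],
  ],
)

```text
clock: 0.77
tool_pos: [0.2368, 0.5173, 0.2618]
eef_rot: [-0.689, 0.158, -0.158, 0.689]
contact_force: [0.4, 0.4, -0.1]
opening: 1.002
```

>>> send_rows(
  motion=[
    [[0,0.38,0,0.85,-0.09,-0.44,-1],[0,0.38,0,0.85,-0.09,-0.44,-1],[0,0.38,0,0.85,-0.09,-0.44,-1],[0,0.38,0,0.85,-0.09,-0.44,-1],[0,0.38,0,0.85,-0.09,-0.44,-1]],
  ],
)

```text
clock: 1.18
tool_pos: [0.2895, 0.4375, 0.2709]
eef_rot: [-0.675, 0.21, -0.21, 0.675]
contact_force: [-0.5, 0.8, -0.4]
opening: 1.002
```

>>> send_rows(
  motion=[
    [[0,0.38,0,0.91,-0.09,-0.3,-1],[0,0.38,0,0.91,-0.09,-0.3,-1],[0,0.38,0,0.91,-0.09,-0.3,-1],[0,0.38,0,0.91,-0.09,-0.3,-1],[0,0.38,0,0.91,-0.09,-0.3,-1]],
  ],
)

```text
clock: 1.6
tool_pos: [0.3428, 0.358, 0.2799]
eef_rot: [-0.657, 0.26, -0.26, 0.658]
contact_force: [-0.0, 0.1, -0.5]
opening: 1.004
```

>>> send_rows(
  motion=[
    [[0,0.38,0,0.94,-0.09,-0.16,-1],[0,0.38,0,0.94,-0.09,-0.16,-1],[0,0.38,0,0.94,-0.09,-0.16,-1],[0,0.38,0,0.94,-0.09,-0.16,-1],[0,0.38,0,0.94,-0.09,-0.16,-1]],
  ],
)

```text
clock: 2.02
tool_pos: [0.3956, 0.2788, 0.2889]
eef_rot: [-0.636, 0.309, -0.31, 0.636]
contact_force: [-0.1, -0.3, -0.3]
opening: 0.997
```

>>> send_rows(
  motion=[
    [[0,0.38,0,0.96,-0.09,-0.02,-1],[0,0.38,0,0.96,-0.09,-0.02,-1],[0,0.38,0,0.96,-0.09,-0.02,-1],[0,0.38,0,0.96,-0.09,-0.02,-1],[0,0.38,0,0.96,-0.09,-0.02,-1]],
  ],
)

```text
clock: 2.43
tool_pos: [0.4486, 0.1987, 0.298]
eef_rot: [-0.61, 0.357, -0.357, 0.611]
contact_force: [-0.5, 0.1, 0.0]
opening: 1.0
```

>>> send_rows(
  motion=[
    [[0,0.34,0,0.7,-0.06,-0.4,-1],[0,0.34,0,0.7,-0.06,-0.4,-1],[0,0.34,0,0.7,-0.06,-0.4,-1],[0,0.34,0,0.7,-0.06,-0.4,-1],[0,0.34,0,0.7,-0.06,-0.4,-1]],
  ],
)

```text
clock: 2.85
tool_pos: [0.4424, 0.1177, 0.3038]
eef_rot: [0.585, -0.398, 0.398, -0.585]
contact_force: [-0.1, -0.7, -0.7]
opening: 0.999
```

>>> send_rows(
  motion=[
    [[0,0.34,0,0.75,-0.06,-0.3,-1],[0,0.34,0,0.75,-0.06,-0.3,-1],[0,0.34,0,0.75,-0.06,-0.3,-1],[0,0.34,0,0.75,-0.06,-0.3,-1],[0,0.34,0,0.75,-0.06,-0.3,-1]],
  ],
)

```text
clock: 3.27
tool_pos: [0.4378, 0.0373, 0.3099]
eef_rot: [-0.556, 0.437, -0.436, 0.556]
contact_force: [-0.2, -0.7, 0.5]
opening: 1.002
```

>>> send_rows(
  motion=[
    [[0,0.34,0,0.78,-0.06,-0.2,-1],[0,0.34,0,0.78,-0.06,-0.2,-1],[0,0.34,0,0.78,-0.06,-0.2,-1],[0,0.34,0,0.78,-0.06,-0.2,-1],[0,0.34,0,0.78,-0.06,-0.2,-1]],
  ],
)

```text
clock: 3.68
tool_pos: [0.4326, -0.0429, 0.3159]
eef_rot: [-0.525, 0.473, -0.473, 0.525]
contact_force: [0.5, 0.2, -0.8]
opening: 0.998
```

>>> send_rows(
  motion=[
    [[0,0.34,0,0.8,-0.06,-0.1,-1],[0,0.34,0,0.8,-0.06,-0.1,-1],[0,0.34,0,0.8,-0.06,-0.1,-1],[0,0.34,0,0.8,-0.06,-0.1,-1],[0,0.34,0,0.8,-0.06,-0.1,-1]],
  ],
)

```text
clock: 4.1
tool_pos: [0.4267, -0.1231, 0.3218]
eef_rot: [-0.492, 0.508, -0.508, 0.492]
contact_force: [0.7, 0.3, 0.1]
opening: 0.999
```

>>> send_rows(
  motion=[
    [[0,0.34,0,0.8,-0.06,0,-1],[0,0.34,0,0.8,-0.06,0,-1],[0,0.34,0,0.8,-0.06,0,-1],[0,0.34,0,0.8,-0.06,0,-1],[0,0.34,0,0.8,-0.06,0,-1]],
  ],
)

```text
clock: 4.52
tool_pos: [0.42, -0.2025, 0.3278]
eef_rot: [-0.456, 0.54, -0.54, 0.456]
contact_force: [0.3, -0.6, 0.4]
opening: 0.998
```

Run:
```python
from h import *
st()
w=snap("wrist");save(w,"w2")
```

```text
t 4.52 p [ 0.42   -0.2025  0.3278] x [-0.167 -0.986 -0.001] y [-0.     0.001 -1.   ] z [ 0.986 -0.167 -0.   ] F [ 0.3 -0.6  0.4] op 87.8 q [ 0.2   0.38  0.22  1.93 -0.11  0.84  0.31]
```

Run:
```python
from h import *
w=snap("wrist");save(w,"w3",(270,60,610,290),2.3)
for n,(u,v),z in [("roofFL",(427,79),.094),("roofBL",(587,79),.094),("roofBR",(560,220),.094),("roofFR",(414,219),.094),("trayRL",(286,92),.035),("trayRR",(288,193),.035),("bar L",(384,108),.076),("bar R",(384,188),.076),("handle L",(292,110),.06),("handleR",(292,183),.06),("btn",(425,247),.06),
 ("p1",(327,111),.031),("p2",(326,144),.031),("p3",(327,174),.031),("p4",(368,111),.031),("p6",(368,174),.031)]:
    print(n,onz(w,u,v,z).round(4))
```

```text
roofFL [ 0.5381 -0.1402  0.094 ]
roofBL [ 0.69   -0.1669  0.094 ]
roofBR [ 0.6688 -0.3104  0.094 ]
roofFR [ 0.5125 -0.2817  0.094 ]
trayRL [ 0.397  -0.1285  0.035 ]
trayRR [ 0.3756 -0.2455  0.035 ]
bar L [ 0.4972 -0.1615  0.076 ]
bar R [ 0.4871 -0.2469  0.076 ]
handle L [ 0.4018 -0.1478  0.06  ]
handleR [ 0.3859 -0.2277  0.06  ]
btn [ 0.5297 -0.3347  0.06  ]
p1 [ 0.4392 -0.1573  0.031 ]
p2 [ 0.4317 -0.1948  0.031 ]
p3 [ 0.4268 -0.2311  0.031 ]
p4 [ 0.486  -0.1655  0.031 ]
p6 [ 0.4762 -0.2398  0.031 ]
```

Run:
```python
from h import *
a=plan((0.4915,-0.2044,0.14),-10.1,g=.45)
plan((0.4915,-0.2044,0.071),-10.1,start=a,g=.45)
```

```text
dist 0.2013 rot [-0.     0.005  0.001] rows 10
[0,0.01,0,-0.06,0.94,0.35,0.45],
[0,0.01,0,-0.06,0.94,0.35,0.45],
[0,0.01,0,-0.06,0.94,0.35,0.45],
[0,0.01,0,-0.06,0.94,0.35,0.45],
[0,0.01,0,-0.06,0.94,0.35,0.45],
[0,0.01,0,-0.06,0.94,0.35,0.45],
[0,0.01,0,-0.06,0.94,0.35,0.45],
[0,0.01,0,-0.06,0.94,0.35,0.45],
[0,0.01,0,-0.06,0.94,0.35,0.45],
[0,0.01,0,-0.06,0.94,0.35,0.45],
dist 0.069 rot [0. 0. 0.] rows 5
[0,0,0,0,0.69,0,0.45],
[0,0,0,0,0.69,0,0.45],
[0,0,0,0,0.69,0,0.45],
[0,0,0,0,0.69,0,0.45],
[0,0,0,0,0.69,0,0.45],
```

>>> send_rows(
  motion=[
    [[0,0.01,0,-0.06,0.94,0.35,0.45],[0,0.01,0,-0.06,0.94,0.35,0.45],[0,0.01,0,-0.06,0.94,0.35,0.45],[0,0.01,0,-0.06,0.94,0.35,0.45],[0,0.01,0,-0.06,0.94,0.35,0.45]],
  ],
  force=20,
)

```text
clock: 5.03
tool_pos: [0.4565, -0.2004, 0.2329]
eef_rot: [-0.456, 0.541, -0.54, 0.456]
contact_force: [-0.2, 0.6, 0.5]
opening: 0.644
```

>>> send_rows(
  motion=[
    [[0,0.01,0,-0.06,0.94,0.35,0.45],[0,0.01,0,-0.06,0.94,0.35,0.45],[0,0.01,0,-0.06,0.94,0.35,0.45],[0,0.01,0,-0.06,0.94,0.35,0.45],[0,0.01,0,-0.06,0.94,0.35,0.45]],
  ],
)

```text
clock: 5.45
tool_pos: [0.4921, -0.2004, 0.1389]
eef_rot: [-0.455, 0.542, -0.541, 0.455]
contact_force: [0.8, -0.3, -0.1]
opening: 0.281
```

Run:
```python
from h import *
st()
w=snap("wrist");save(w,"w4")
```

```text
t 5.45 p [ 0.4921 -0.2004  0.1389] x [-0.172 -0.985 -0.001] y [-0.     0.001 -1.   ] z [ 0.985 -0.172 -0.   ] F [ 0.8 -0.3 -0.1] op 24.7 q [ 0.23  0.75  0.13  1.96 -0.2   0.45  0.33]
```

>>> send_rows(
  motion=[
    [[0,0,0,0,0.68,0,0.45],[0,0,0,0,0.68,0,0.45],[0,0,0,0,0.68,0,0.45],[0,0,0,0,0.68,0,0.45],[0,0,0,0,0.68,0,0.45]],
  ],
)

```text
clock: 5.92
tool_pos: [0.4919, -0.2008, 0.0718]
eef_rot: [-0.455, 0.541, -0.541, 0.455]
contact_force: [0.7, 0.5, 0.3]
opening: 0.279
```

>>> send_rows(
  motion=[
    [[0,0,0,0,0,0,1],[0,0,0,0,0,0,1],[0,0,0,0,0,0,1],[0,0,0,0,0,0,1],[0,0,0,0,0,0,1]],
  ],
)

```text
clock: 6.33
tool_pos: [0.4907, -0.201, 0.0721]
eef_rot: [-0.455, 0.542, -0.541, 0.454]
contact_force: [-3.6, 2.3, -0.6]
opening: 0.093
```

Run:
```python
from h import *
st()
w=snap("wrist");save(w,"w5")
# arc waypoints
import math
r=math.hypot(.191,.042);a0=math.atan2(.042,.191)
prev=None
for th in np.arange(0,1.26,0.125):
    x=-r*math.cos(a0+th);z=r*math.sin(a0+th)
    if prev: print(round(th,3),"dz_tool(+ux)",round((x-prev[0])/.02/5,2),"ty",round(-(z-prev[1])/.02/5,2))
    prev=(x,z)
```

```text
t 6.33 p [ 0.4907 -0.201   0.0721] x [-0.173 -0.985 -0.001] y [-0.002  0.001 -1.   ] z [ 0.985 -0.173 -0.002] F [-3.6  2.3 -0.6] op 8.2 q [ 0.25  0.87  0.08  1.98 -0.22  0.3   0.34]
0.125 dz_tool(+ux) 0.07 ty -0.23
0.25 dz_tool(+ux) 0.1 ty -0.22
0.375 dz_tool(+ux) 0.12 ty -0.21
0.5 dz_tool(+ux) 0.15 ty -0.19
0.625 dz_tool(+ux) 0.17 ty -0.17
0.75 dz_tool(+ux) 0.19 ty -0.15
0.875 dz_tool(+ux) 0.21 ty -0.13
1.0 dz_tool(+ux) 0.22 ty -0.1
1.125 dz_tool(+ux) 0.23 ty -0.07
1.25 dz_tool(+ux) 0.24 ty -0.04
```

>>> send_rows(
  motion=[
    [[0,0,0,0,-0.475,0.117,1],[0,0,0,0,-0.468,0.14,1],[0,0,0,0,-0.461,0.164,1],[0,0,0,0,-0.452,0.186,1],[0,0,0,0,-0.442,0.209,1]],
  ],
)

```text
clock: 6.8
tool_pos: [0.5066, -0.2039, 0.118]
eef_rot: [-0.455, 0.543, -0.54, 0.454]
contact_force: [-2.3, 1.2, -1.4]
opening: 0.097
```

>>> send_rows(
  motion=[
    [[0,0,0,0,-0.431,0.231,1],[0,0,0,0,-0.419,0.252,1],[0,0,0,0,-0.406,0.273,1],[0,0,0,0,-0.392,0.292,1],[0,0,0,0,-0.377,0.312,1]],
  ],
)

```text
clock: 7.22
tool_pos: [0.5337, -0.2087, 0.1588]
eef_rot: [-0.455, 0.542, -0.541, 0.454]
contact_force: [-3.9, 1.4, -1.1]
opening: 0.095
```

>>> send_rows(
  motion=[
    [[0,0,0,0,-0.361,0.33,1],[0,0,0,0,-0.344,0.348,1],[0,0,0,0,-0.326,0.364,1],[0,0,0,0,-0.307,0.38,1],[0,0,0,0,-0.288,0.395,1]],
  ],
)

```text
clock: 7.63
tool_pos: [0.5715, -0.2152, 0.1915]
eef_rot: [0.454, -0.541, 0.542, -0.455]
contact_force: [0.3, 0.8, -5.3]
opening: 0.098
```

>>> send_rows(
  motion=[
    [[0,0,0,0,-0.268,0.409,1],[0,0,0,0,-0.247,0.422,1],[0,0,0,0,-0.226,0.434,1],[0,0,0,0,-0.204,0.445,1],[0,0,0,0,-0.182,0.454,1]],
  ],
)

```text
clock: 8.05
tool_pos: [0.6148, -0.2225, 0.2124]
eef_rot: [0.454, -0.541, 0.542, -0.456]
contact_force: [4.6, 0.3, -13.8]
opening: 0.096
```

Run:
```python
from h import *
st()
w=snap("side");save(w,"s6",(250,100,510,310),3)
```

```text
t 8.05 p [ 0.6148 -0.2225  0.2124] x [-0.172 -0.985 -0.001] y [ 0.002  0.    -1.   ] z [ 0.985 -0.172  0.002] F [  4.6   0.3 -13.8] op 8.5 q [ 0.18  0.78  0.19  1.53 -0.18  0.85  0.26]
```

>>> send_rows(
  motion=[
    [[0,0,0,0,-0.2,0.44,1],[0,0,0,0,-0.17,0.46,1],[0,0,0,0,-0.14,0.46,1],[0,0,0,0,-0.11,0.46,1],[0,0,0,0,-0.08,0.4,1]],
  ],
  force=8,
)

```text
clock: 8.52
tool_pos: [0.6575, -0.23, 0.225]
eef_rot: [-0.455, 0.542, -0.541, 0.455]
contact_force: [2.0, -0.2, -16.3]
opening: 0.109
```

Run:
```python
from h import *
st()
w=snap("scene");save(w,"s7",(300,130,460,270),5)
```

```text
t 8.52 p [ 0.6575 -0.23    0.225 ] x [-0.172 -0.985 -0.001] y [-0.001  0.001 -1.   ] z [ 0.985 -0.172 -0.001] F [  2.   -0.2 -16.3] op 9.6 q [ 0.18  0.83  0.2   1.36 -0.18  0.97  0.24]
```

>>> send_rows(
  motion=[
    [[0,0,0,0,0,0,0.4],[0,0,0,0,0,0,0.2],[0,0,0,0,0,0,0.2],[0,0,0,0,0,0,0.2],[0,0,0,0,0,0,0.2]],
  ],
)

```text
clock: 8.98
tool_pos: [0.6571, -0.2311, 0.2283]
eef_rot: [0.454, -0.541, 0.542, -0.455]
contact_force: [-0.2, 0.8, -0.6]
opening: 0.401
```

>>> send_rows(
  motion=[
    [[0,0,0,0,-0.6,0,0.2],[0,0,0,0,-0.8,0,0.2],[0,0,0,0,-0.8,0,0.2],[0,0,0,0,-0.8,0,0.2],[0,0,0,0,-0.8,0,0.2]],
  ],
)

```text
clock: 9.4
tool_pos: [0.657, -0.231, 0.3053]
eef_rot: [0.454, -0.541, 0.542, -0.455]
contact_force: [-0.4, -0.7, 0.4]
opening: 0.402
```

Run:
```python
from h import *
st()
w=snap("wrist");save(w,"w8")
w=snap("side");save(w,"s8",(150,120,450,300),2.6)
```

```text
t 9.4 p [ 0.657  -0.231   0.3053] x [-0.173 -0.985  0.   ] y [ 0.001 -0.    -1.   ] z [ 0.985 -0.173  0.001] F [-0.4 -0.7  0.4] op 35.4 q [ 0.17  0.75  0.22  1.27 -0.16  1.14  0.23]
```

Run:
```python
from h import *
plan((0.48,0.41,0.22),-10,g=.2)
```

```text
dist 0.6719 rot [-0.007  0.     0.001] rows 35
[0,0,0,-0.86,0.12,-0.41,0.2],
[0,0,0,-0.86,0.12,-0.41,0.2],
[0,0,0,-0.86,0.12,-0.41,0.2],
[0,0,0,-0.86,0.12,-0.41,0.2],
[0,0,0,-0.86,0.12,-0.41,0.2],
[0,0,0,-0.86,0.12,-0.41,0.2],
[0,0,0,-0.86,0.12,-0.41,0.2],
[0,0,0,-0.86,0.12,-0.41,0.2],
[0,0,0,-0.86,0.12,-0.41,0.2],
[0,0,0,-0.86,0.12,-0.41,0.2],
[0,0,0,-0.86,0.12,-0.41,0.2],
[0,0,0,-0.86,0.12,-0.41,0.2],
[0,0,0,-0.86,0.12,-0.41,0.2],
[0,0,0,-0.86,0.12,-0.41,0.2],
[0,0,0,-0.86,0.12,-0.41,0.2],
[0,0,0,-0.86,0.12,-0.41,0.2],
[0,0,0,-0.86,0.12,-0.41,0.2],
[0,0,0,-0.86,0.12,-0.41,0.2],
[0,0,0,-0.86,0.12,-0.41,0.2],
[0,0,0,-0.86,0.12,-0.41,0.2],
[0,0,0,-0.86,0.12,-0.41,0.2],
[0,0,0,-0.86,0.12,-0.41,0.2],
[0,0,0,-0.86,0.12,-0.41,0.2],
[0,0,0,-0.86,0.12,-0.41,0.2],
[0,0,0,-0.86,0.12,-0.41,0.2],
[0,0,0,-0.86,0.12,-0.41,0.2],
[0,0,0,-0.86,0.12,-0.41,0.2],
[0,0,0,-0.86,0.12,-0.41,0.2],
[0,0,0,-0.86,0.12,-0.41,0.2],
[0,0,0,-0.86,0.12,-0.41,0.2],
[0,0,0,-0.86,0.12,-0.41,0.2],
[0,0,0,-0.86,0.12,-0.41,0.2],
[0,0,0,-0.86,0.12,-0.41,0.2],
[0,0,0,-0.86,0.12,-0.41,0.2],
[0,0,0,-0.86,0.12,-0.41,0.2],
```

>>> send_rows(
  motion=[
    [[0,0,0,-0.86,0.0,-0.41,0.2],[0,0,0,-0.86,0.0,-0.41,0.2],[0,0,0,-0.86,0.0,-0.41,0.2],[0,0,0,-0.86,0.0,-0.41,0.2],[0,0,0,-0.86,0.0,-0.41,0.2]],
  ],
  force=15,
)

```text
clock: 9.92
tool_pos: [0.6307, -0.1381, 0.3027]
eef_rot: [-0.455, 0.542, -0.541, 0.454]
contact_force: [-0.4, 0.5, 0.6]
opening: 0.399
```

>>> send_rows(
  motion=[
    [[0,0,0,-0.86,0.12,-0.41,0.2],[0,0,0,-0.86,0.12,-0.41,0.2],[0,0,0,-0.86,0.12,-0.41,0.2],[0,0,0,-0.86,0.12,-0.41,0.2],[0,0,0,-0.86,0.12,-0.41,0.2]],
  ],
)

```text
clock: 10.33
tool_pos: [0.6052, -0.0464, 0.2907]
eef_rot: [-0.455, 0.542, -0.541, 0.454]
contact_force: [-0.3, -0.3, -0.9]
opening: 0.4
```

>>> send_rows(
  motion=[
    [[0,0,0,-0.86,0.12,-0.41,0.2],[0,0,0,-0.86,0.12,-0.41,0.2],[0,0,0,-0.86,0.12,-0.41,0.2],[0,0,0,-0.86,0.12,-0.41,0.2],[0,0,0,-0.86,0.12,-0.41,0.2]],
  ],
)

```text
clock: 10.75
tool_pos: [0.5798, 0.0454, 0.2788]
eef_rot: [-0.455, 0.542, -0.541, 0.454]
contact_force: [-0.2, -0.4, 0.6]
opening: 0.402
```

>>> send_rows(
  motion=[
    [[0,0,0,-0.86,0.12,-0.41,0.2],[0,0,0,-0.86,0.12,-0.41,0.2],[0,0,0,-0.86,0.12,-0.41,0.2],[0,0,0,-0.86,0.12,-0.41,0.2],[0,0,0,-0.86,0.12,-0.41,0.2]],
  ],
)

```text
clock: 11.17
tool_pos: [0.5543, 0.1371, 0.2668]
eef_rot: [-0.455, 0.542, -0.541, 0.454]
contact_force: [0.3, -0.1, 0.8]
opening: 0.404
```

>>> send_rows(
  motion=[
    [[0,0,0,-0.86,0.12,-0.41,0.2],[0,0,0,-0.86,0.12,-0.41,0.2],[0,0,0,-0.86,0.12,-0.41,0.2],[0,0,0,-0.86,0.12,-0.41,0.2],[0,0,0,-0.86,0.12,-0.41,0.2]],
  ],
)

```text
clock: 11.58
tool_pos: [0.5288, 0.2289, 0.2548]
eef_rot: [-0.455, 0.542, -0.541, 0.454]
contact_force: [-0.2, 0.7, -0.8]
opening: 0.403
```

>>> send_rows(
  motion=[
    [[0,0,0,-0.86,0.14,-0.41,0.2],[0,0,0,-0.86,0.14,-0.41,0.2],[0,0,0,-0.86,0.14,-0.41,0.2],[0,0,0,-0.86,0.14,-0.41,0.2],[0,0,0,-0.86,0.14,-0.41,0.2]],
  ],
)

```text
clock: 12.0
tool_pos: [0.5033, 0.3206, 0.2408]
eef_rot: [-0.455, 0.542, -0.542, 0.454]
contact_force: [0.5, 0.7, 0.6]
opening: 0.398
```

>>> send_rows(
  motion=[
    [[0,0,0,-0.86,0.14,-0.41,0.2],[0,0,0,-0.86,0.14,-0.41,0.2],[0,0,0,-0.86,0.14,-0.41,0.2],[0,0,0,-0.86,0.14,-0.41,0.2],[0,0,0,-0.86,0.14,-0.41,0.2]],
  ],
)

```text
clock: 12.42
tool_pos: [0.4778, 0.4124, 0.2267]
eef_rot: [-0.455, 0.542, -0.542, 0.454]
contact_force: [0.2, 0.7, -0.0]
opening: 0.4
```

Run:
```python
from h import *
st()
w=snap("wrist");save(w,"w9")
```

```text
t 12.42 p [0.4778 0.4124 0.2267] x [-0.173 -0.985  0.001] y [-0.001 -0.    -1.   ] z [ 0.985 -0.173 -0.001] F [ 0.2  0.7 -0. ] op 35.2 q [-0.93  0.74  0.27  1.59 -0.24  0.85 -0.74]
```

```bash
cat > caps.py <<'E'
from h import *
def caps(w,zt,show=True,lim=None):
    im=w[0]; hsv=cv2.cvtColor(im,cv2.COLOR_RGB2HSV)
    mat=cv2.inRange(hsv,(85,20,60),(115,140,255))
    n,l,s,c=cv2.connectedComponentsWithStats(cv2.morphologyEx(mat,cv2.MORPH_CLOSE,np.ones((31,31))))
    i=1+np.argmax(s[1:,4]); reg=cv2.erode((l==i).astype(np.uint8),np.ones((3,3)))
    dark=((im.max(2)<75)&(reg>0)).astype(np.uint8)
    dark=cv2.morphologyEx(dark,cv2.MORPH_CLOSE,np.ones((5,5)))
    n,l,s,c=cv2.connectedComponentsWithStats(dark)
    out=[]
    for k in range(1,n):
        if s[k,4]>80: out.append((c[k],s[k])); 
        if s[k,4]>80 and show: print(c[k].round(1),s[k],onz(w,*c[k],zt).round(4))
    return out
E
python3 - <<'E'
from caps import *
w=snap("wrist")
caps(w,0.008)
a=snap("scene");b=snap("side")
f=lambda p:(170+p[0]/3,140+p[1]/3)
g=lambda p:(180+p[0]/3,150+p[1]/3)
for n,p,q,r in [("mat L",(78,125),(80,125),(249,167)),("mat T",(213,52),(224,42),(459,167)),("mat R",(262,97),(274,97),(446,271)),("mat B",(124,174),(128,187),(252,272)),
 ("cap1",(117,118),(122,120),(293,196)),("cap2",(162,97),(168,96),(356,202)),("cap3",(179,117),(187,121),(350,245)),("cap4",(136,141),(142,149),(289,245))]:
    print(n,tri((a,b,w),(g(p),f(q),r)).round(4),tri((b,w),(f(q),r)).round(4))
E
```

```text
[296.2 200.4] [287 193  20  20 184] [0.448  0.3912 0.008 ]
[359.7 207.7] [349 199  21  20 215] [0.5107 0.3727 0.008 ]
[293.7 249.7] [284 241  20  20 251] [0.4351 0.3375 0.008 ]
[358.7 250.4] [344 242  45  19 307] [0.5033 0.3252 0.008 ]
mat L [ 0.4104  0.4278 -0.0049] [ 0.4092  0.4284 -0.006 ]
mat T [ 0.6224  0.3921 -0.01  ] [ 0.6228  0.3918 -0.0147]
mat R [ 0.5999  0.275  -0.0076] [ 0.5994  0.2748 -0.0089]
mat B [ 0.3879  0.3111 -0.0018] [ 0.3862  0.3117 -0.0028]
cap1 [ 0.4485  0.3916 -0.0009] [ 0.4475  0.3916 -0.0035]
cap2 [ 0.5115  0.3746 -0.001 ] [ 0.5106  0.3747 -0.0035]
cap3 [4.991e-01 3.274e-01 3.000e-04] [ 0.4982  0.3272 -0.002 ]
cap4 [0.4346 0.3383 0.0012] [ 0.4334  0.3383 -0.0009]
```

Run:
```python
from caps import *
s,R=st()
w=snap("wrist")
for X in [(0,0,0),(0,-.005,0),(0,.014,0),(0,.05,0),(0,.1,0)]:
    print(X,proj(w,s["tool_pos"]+R@np.array(X)).round(0))
plan((0.445,0.391,0.09),-10,g=.25)
```

```text
t 12.62 p [0.4783 0.4111 0.2268] x [-0.173 -0.985  0.001] y [-0.    -0.001 -1.   ] z [ 0.985 -0.173 -0.   ] F [-0.3 -0.3 -0.7] op 35.6 q [-0.93  0.74  0.27  1.59 -0.24  0.85 -0.74]
(0, 0, 0) [317. 286.]
(0, -0.005, 0) [317. 293.]
(0, 0.014, 0) [317. 270.]
(0, 0.05, 0) [317. 238.]
(0, 0.1, 0) [317. 209.]
dist 0.1426 rot [-0.001 -0.001  0.001] rows 10
[0,0,0,0.12,0.69,-0.15,0.25],
[0,0,0,0.12,0.69,-0.15,0.25],
[0,0,0,0.12,0.69,-0.15,0.25],
[0,0,0,0.12,0.69,-0.15,0.25],
[0,0,0,0.12,0.69,-0.15,0.25],
[0,0,0,0.12,0.69,-0.15,0.25],
[0,0,0,0.12,0.69,-0.15,0.25],
[0,0,0,0.12,0.69,-0.15,0.25],
[0,0,0,0.12,0.69,-0.15,0.25],
[0,0,0,0.12,0.69,-0.15,0.25],
```

>>> send_rows(
  motion=[
    [[0,0,0,0.12,0.69,-0.15,0.25],[0,0,0,0.12,0.69,-0.15,0.25],[0,0,0,0.12,0.69,-0.15,0.25],[0,0,0,0.12,0.69,-0.15,0.25],[0,0,0,0.12,0.69,-0.15,0.25]],
  ],
)

```text
clock: 13.08
tool_pos: [0.4627, 0.4004, 0.1581]
eef_rot: [0.454, -0.542, 0.543, -0.454]
contact_force: [0.5, -0.5, -0.1]
opening: 0.376
```

>>> send_rows(
  motion=[
    [[0,0,0,0.12,0.69,-0.15,0.25],[0,0,0,0.12,0.69,-0.15,0.25],[0,0,0,0.12,0.69,-0.15,0.25],[0,0,0,0.12,0.69,-0.15,0.25],[0,0,0,0.12,0.69,-0.15,0.25]],
  ],
)

```text
clock: 13.5
tool_pos: [0.4459, 0.3913, 0.0891]
eef_rot: [0.454, -0.542, 0.543, -0.454]
contact_force: [-0.6, -0.6, 0.2]
opening: 0.381
```

Run:
```python
from caps import *
st()
w=snap("wrist");save(w,"w10")
caps(w,0.0)
```

```text
t 13.5 p [0.4459 0.3913 0.0891] x [-0.176 -0.984  0.001] y [ 0.001 -0.001 -1.   ] z [ 0.984 -0.176  0.001] F [-0.6 -0.6  0.2] op 33.5 q [-0.9   0.89  0.18  1.79 -0.3   0.49 -0.69]
[320.6 218.4] [304 204  34  34 661] [0.4476 0.3878 0.    ]
[421.4 228.4] [404 213  36  33 773] [0.5119 0.3692 0.    ]
[370.7 253.4] [356 250  31   6 123] [0.4766 0.3571 0.    ]
[314.8 293.6] [299 279  32  32 673] [0.4339 0.3332 0.    ]
[499.4 361.6] [ 438  299  124  101 8400] [0.56   0.2512 0.    ]
```

Run:
```python
from caps import *
w=snap("wrist"); s=get_state()
R0=Rn.from_quat([-0.455, 0.542, -0.542, 0.454]).as_matrix()
T=np.eye(4);T[:3,:3]=R0;T[:3,3]=(0.4782,0.4113,0.2268)
he=imaging.snapshot("wrist")["hand_eye"];C=T@he
w0=(None,w[1],C[:3,:3],C[:3,3])
for a,b in [((296.2,200.4),(320.6,218.4)),((359.7,207.7),(421.4,228.4)),((293.7,249.7),(314.8,293.6)),((249,167),(248.5,172)),((459.5,167),(590,172))]:
    X=tri((w0,w),(a,b)); print(X.round(4),proj(w0,X).round(1),proj(w,X).round(1))
# edges of mat measured now
hsv=cv2.cvtColor(w[0],cv2.COLOR_RGB2HSV)
```

```text
[ 0.4403  0.3569 -0.0813] [296.2 200.4] [320.7 218.3]
[ 0.5174  0.3487 -0.0407] [360.1 206.5] [420.7 230.2]
[ 0.4276  0.3051 -0.0457] [292.4 250.3] [316.6 292.7]
[0.4166 0.4317 0.0363] [247.3 166.7] [251.5 172.6]
[ 0.6253  0.3829 -0.0149] [459.5 167.2] [590.  171.6]
```

```bash
cat > rec.py <<'E'
from caps import *
import pickle,sys
w=snap("wrist"); st(); o=caps(w,0.0)
pickle.dump((w,[c for c,_ in o]),open(sys.argv[1],"wb")); save(w,sys.argv[1][:-4])
E
python3 rec.py r1.pkl
```

```text
t 13.7 p [0.4458 0.3922 0.0897] x [-0.175 -0.985  0.   ] y [ 0.001 -0.    -1.   ] z [ 0.985 -0.175  0.001] F [-0.4  0.1  0.2] op 32.9 q [-0.9   0.89  0.18  1.79 -0.3   0.49 -0.69]
[322.5 218.2] [306 203  34  35 680] [0.4479 0.3877 0.    ]
[423.7 228.4] [406 213  36  34 804] [0.5123 0.369  0.    ]
[370.9 253.4] [356 250  31   6 123] [0.4757 0.3571 0.    ]
[316.4 293.8] [300 279  33  33 693] [0.434  0.3328 0.    ]
[499.2 361.4] [ 438  299  124  101 8484] [0.5588 0.2517 0.    ]
```

>>> send_rows(
  motion=[
    [[0,0,0,0.4,0.4,0,0.25],[0,0,0,0.4,0.4,0,0.25],[0,0,0,0.4,0.4,0,0.25],[0,0,0,0.4,0.4,0,0.25],[0,0,0,0.4,0.4,0,0.25]],
  ],
)

```text
clock: 14.12
tool_pos: [0.4394, 0.3538, 0.0503]
eef_rot: [0.453, -0.542, 0.542, -0.456]
contact_force: [-0.2, -0.3, 0.6]
opening: 0.373
```

```bash
python3 rec.py r2.pkl
```

```text
t 14.17 p [0.4385 0.3509 0.0489] x [-0.176 -0.984  0.002] y [-0.    -0.002 -1.   ] z [ 0.984 -0.176  0.   ] F [-0.1 -1.9  0.3] op 33.0 q [-0.83  0.93  0.13  1.89 -0.31  0.34 -0.64]
[321.1 175. ] [ 300  156   44   43 1034] [0.4478 0.3882 0.    ]
[448.3 187.4] [ 426  167   46   43 1240] [0.5123 0.37   0.    ]
[370.9 252.8] [356 250  31   5  95] [0.4675 0.3397 0.    ]
[313.6 272.7] [ 293  254   42   41 1103] [0.4339 0.3331 0.    ]
[430.5 267.8] [410 254  43  32 872] [0.4993 0.3246 0.    ]
[499.9 361.3] [ 438  299  125  101 8483] [0.5364 0.2526 0.    ]
```

Run:
```python
from h import *
import pickle
a,ca=pickle.load(open("r1.pkl","rb"));b,cb=pickle.load(open("r2.pkl","rb"))
for i,j in [(0,0),(1,1),(3,3)]:
    print(tri((a,b),(ca[i],cb[j])).round(4))
```

```text
[0.448  0.389  0.0033]
[0.5109 0.3716 0.0052]
[0.4343 0.3348 0.0032]
```

Run:
```python
from h import *
plan((0.4342,0.334,0.026),-10,g=.25)
```

```text
dist 0.0288 rot [-0.    -0.002  0.002] rows 5
[0,0,0.01,0.17,0.23,-0.01,0.25],
[0,0,0.01,0.17,0.23,-0.01,0.25],
[0,0,0.01,0.17,0.23,-0.01,0.25],
[0,0,0.01,0.17,0.23,-0.01,0.25],
[0,0,0.01,0.17,0.23,-0.01,0.25],
```

>>> send_rows(
  motion=[
    [[0,0,0,0.17,0.23,-0.01,0.25],[0,0,0,0.17,0.23,-0.01,0.25],[0,0,0,0.17,0.23,-0.01,0.25],[0,0,0,0.17,0.23,-0.01,0.25],[0,0,0,0.17,0.23,-0.01,0.25]],
  ],
)

```text
clock: 14.58
tool_pos: [0.4341, 0.3374, 0.0261]
eef_rot: [-0.455, 0.542, -0.541, 0.455]
contact_force: [0.3, 0.6, -0.5]
opening: 0.374
```

```bash
python3 rec.py r3.pkl
```

```text
t 14.63 p [0.4334 0.3361 0.0252] x [-0.174 -0.985  0.002] y [-0.001 -0.001 -1.   ] z [ 0.985 -0.174 -0.001] F [-0.9 -0.3 -0.3] op 33.3 q [-0.8   0.96  0.1   1.93 -0.31  0.26 -0.62]
[331.9 160.6] [303 139  52  39 813] [0.4489 0.3832 0.    ]
[478.8 164. ] [ 451  139   57   52 1956] [0.5129 0.3704 0.    ]
[318.2 265.6] [ 294  243   49   48 1542] [0.4339 0.3332 0.    ]
[455.2 262.4] [ 430  244   52   38 1421] [0.4998 0.3234 0.    ]
[370.8 252.8] [356 250  31   5  97] [0.4601 0.3356 0.    ]
[500.4 361.6] [ 439  299  126  101 8366] [0.5202 0.26   0.    ]
```

>>> send_rows(
  motion=[
    [[0,0,0,0.02,0.1,0,0.25],[0,0,0,0.02,0.1,0,0.25],[0,0,0,0.02,0.1,0,0.25],[0,0,0,0.02,0.1,0,0.25],[0,0,0,0,0,0,0.25]],
  ],
  force=15,
)

```text
clock: 15.05
tool_pos: [0.4336, 0.3358, 0.0179]
eef_rot: [-0.455, 0.542, -0.541, 0.455]
contact_force: [0.7, 0.5, -1.2]
opening: 0.375
```

```bash
python3 rec.py r4.pkl
```

```text
t 15.1 p [0.4336 0.3358 0.0181] x [-0.173 -0.985  0.   ] y [-0.  0. -1.] z [ 0.985 -0.173 -0.   ] F [ 0.9 -0.1 -0.5] op 32.7 q [-0.8   0.98  0.09  1.93 -0.31  0.24 -0.62]
[330.9 158.5] [ 303  133   55   45 1015] [0.4481 0.3841 0.    ]
[489.1 163.9] [ 459  137   62   56 2261] [0.5134 0.3703 0.    ]
[318.6 270.8] [ 293  247   52   51 1745] [0.4339 0.3331 0.    ]
[371.4 252.7] [357 249  30   6  96] [0.4592 0.338  0.    ]
[462.7 264.2] [ 437  248   55   33 1327] [0.4999 0.325  0.    ]
[500.3 361.5] [ 439  299  123  101 8395] [0.5159 0.2664 0.    ]
```

>>> send_rows(
  motion=[
    [[0,0,0,0,0.1,0,0.25],[0,0,0,0,0.1,0,0.25],[0,0,0,0,0.1,0,0.25],[0,0,0,0,0,0,0.25],[0,0,0,0,0,0,0.25]],
  ],
)

```text
clock: 15.52
tool_pos: [0.4338, 0.3359, 0.0173]
eef_rot: [-0.454, 0.542, -0.541, 0.455]
contact_force: [-7.0, -4.1, 47.4]
opening: 0.379
```

```bash
python3 rec.py r5.pkl
```

```text
t 15.57 p [0.4338 0.3359 0.0173] x [-0.173 -0.985 -0.002] y [ 0.001  0.002 -1.   ] z [ 0.985 -0.173  0.001] F [-7.  -4.3 47.7] op 32.7 q [-0.79  0.98  0.09  1.94 -0.31  0.24 -0.61]
[330.8 159.6] [302 134  56  45 991] [0.4482 0.3839 0.    ]
[488.9 164.7] [ 459  137   62   57 2259] [0.5134 0.3703 0.    ]
[318.1 272. ] [ 292  248   52   51 1749] [0.4339 0.3331 0.    ]
[460.1 263.7] [ 436  248   56   34 1135] [0.4989 0.3259 0.    ]
[372.  252.8] [357 250  30   5  92] [0.4597 0.3384 0.    ]
[500.3 361.8] [ 438  300  148  100 8343] [0.5158 0.267  0.    ]
```

>>> send_rows(
  motion=[
    [[0,0,0,0,-0.33,0,0.25],[0,0,0,0,0,0,0.25],[0,0,0,0,0,0,1],[0,0,0,0,0,0,1],[0,0,0,0,0,0,1]],
  ],
)

```text
clock: 15.98
tool_pos: [0.4337, 0.3359, 0.0186]
eef_rot: [-0.455, 0.542, -0.541, 0.455]
contact_force: [-0.1, 0.6, 4.3]
opening: 0.248
```

>>> send_rows(
  motion=[
    [[0,0,0,0,0,0,1],[0,0,0,0,0,0,1],[0,0,0,0,0,0,1],[0,0,0,0,0,0,1],[0,0,0,0,-0.1,0,1]],
  ],
)

```text
clock: 16.4
tool_pos: [0.4333, 0.3355, 0.0203]
eef_rot: [-0.455, 0.542, -0.542, 0.454]
contact_force: [-0.9, -0.3, 0.1]
opening: 0.243
```

```bash
python3 rec.py r6.pkl
```

```text
t 16.45 p [0.4335 0.3355 0.0208] x [-0.173 -0.985  0.001] y [-0.001 -0.    -1.   ] z [ 0.985 -0.173 -0.   ] F [-0.8  0.6  0.6] op 21.4 q [-0.8   0.97  0.09  1.94 -0.31  0.25 -0.62]
[331.1 157.1] [303 133  55  43 952] [0.448  0.3839 0.    ]
[487.1 162. ] [ 458  135   60   56 2210] [0.5133 0.3704 0.    ]
[462.  263.5] [ 436  245   54   37 1487] [0.5002 0.3237 0.    ]
[315.4 269.2] [ 263  247   79   50 1785] [0.4321 0.3326 0.    ]
[358.2 252.8] [344 250  30   5  96] [0.4531 0.3376 0.    ]
[470.7 362. ] [ 411  301  129   99 8247] [0.5017 0.2661 0.    ]
```

>>> send_rows(
  motion=[
    [[0,0,0,0,0.08,0,0.6],[0,0,0,0,0,0,0.25],[0,0,0,0,0,0,0.25],[0,0,0,-0.1,-0.1,0,0.25],[0,0,0,0,0,0,0.25]],
  ],
)

```text
clock: 16.87
tool_pos: [0.4342, 0.3383, 0.0215]
eef_rot: [-0.454, 0.542, -0.541, 0.455]
contact_force: [-0.3, 0.3, 0.6]
opening: 0.377
```

```bash
python3 rec.py r7.pkl
python3 - <<'E'
import cv2
im=cv2.imread("pics/r7.png")[220:330,240:400]; cv2.imwrite("pics/r7z.png",cv2.resize(im,None,fx=5,fy=5,interpolation=cv2.INTER_CUBIC))
E
```

```text
t 16.92 p [0.4342 0.3382 0.0214] x [-0.173 -0.985 -0.001] y [ 0.     0.001 -1.   ] z [ 0.985 -0.173  0.   ] F [-0.1 -0.1 -0.6] op 33.1 q [-0.8   0.97  0.09  1.93 -0.31  0.25 -0.62]
[331.8 162.7] [302 139  54  43 978] [0.4488 0.3841 0.    ]
[483.6 168.1] [ 455  142   59   54 2101] [ 0.5131  0.3704 -0.    ]
[371.  252.7] [356 249  31   6 101] [0.46   0.3388 0.    ]
[458.5 265.6] [ 433  249   54   33 1265] [0.4998 0.325  0.    ]
[265.2 252.8] [250 250  31   5  97] [0.4112 0.3473 0.    ]
[317.7 272.9] [ 293  250   51   49 1634] [ 0.4336  0.3327 -0.    ]
[499.9 361.3] [ 438  299  124  101 8407] [0.5179 0.2657 0.    ]
```

>>> send_rows(
  motion=[
    [[0,0,0,0,0,0,1],[0,0,0,0,0,0,1],[0,0,0,0,0,0,1],[0,0,0,0,0,0,1],[0,0,0,0,0,0,1]],
  ],
)

```text
clock: 17.33
tool_pos: [0.434, 0.3377, 0.0212]
eef_rot: [-0.455, 0.542, -0.542, 0.455]
contact_force: [0.1, -0.4, -0.3]
opening: 0.239
```

>>> send_rows(
  motion=[
    [[0,0,0,0,-0.5,0,1],[0,0,0,0,-0.9,0,1],[0,0,0,0,-1,0,1],[0,0,0,0,-1,0,1],[0,0,0,0,-1,0,1]],
  ],
)

```text
clock: 17.75
tool_pos: [0.4339, 0.3376, 0.1108]
eef_rot: [-0.455, 0.542, -0.542, 0.455]
contact_force: [-0.5, 0.4, 0.3]
opening: 0.24
```

Run:
```python
from h import *
s,R=st()
w=snap("wrist");save(w,"w11",(200,200,440,350),3)
O=np.array([0.546,-0.2143]);ux=np.array([.9845,-.1754]);uy=np.array([.1754,.9845])
for px,py in [(-12,38),(36,38),(-12,0),(36,0),(-12,-38),(36,-38)]:
    print(px,py,(O+ux*(-.1025+px/1000)+uy*py/1000).round(4))
p=O+ux*(-.1025+.036)+uy*-.038
plan((*p,.11),-10.1,g=1)
```

```text
t 17.75 p [0.4339 0.3376 0.1108] x [-0.173 -0.985 -0.   ] y [ 0.  0. -1.] z [ 0.985 -0.173 -0.   ] F [-0.5  0.4  0.3] op 21.1 q [-0.84  0.82  0.16  1.92 -0.29  0.43 -0.64]
-12 38 [ 0.4399 -0.1568]
36 38 [ 0.4872 -0.1652]
-12 0 [ 0.4333 -0.1942]
36 0 [ 0.4805 -0.2026]
-12 -38 [ 0.4266 -0.2316]
36 -38 [ 0.4739 -0.24  ]
dist 0.5801 rot [-0.004  0.002 -0.004] rows 30
[0,0,0,0.94,0,0.23,1],
[0,0,0,0.94,0,0.23,1],
[0,0,0,0.94,0,0.23,1],
[0,0,0,0.94,0,0.23,1],
[0,0,0,0.94,0,0.23,1],
[0,0,0,0.94,0,0.23,1],
[0,0,0,0.94,0,0.23,1],
[0,0,0,0.94,0,0.23,1],
[0,0,0,0.94,0,0.23,1],
[0,0,0,0.94,0,0.23,1],
[0,0,0,0.94,0,0.23,1],
[0,0,0,0.94,0,0.23,1],
[0,0,0,0.94,0,0.23,1],
[0,0,0,0.94,0.01,0.23,1],
[0,0,0,0.94,0.01,0.23,1],
[0,0,0,0.94,0.01,0.23,1],
[0,0,0,0.94,0.01,0.23,1],
[0,0,0,0.94,0.01,0.23,1],
[0,0,0,0.94,0.01,0.23,1],
[0,0,0,0.94,0.01,0.23,1],
[0,0,0,0.94,0.01,0.23,1],
[0,0,0,0.94,0.01,0.23,1],
[0,0,0,0.94,0.01,0.23,1],
[0,0,0,0.94,0.01,0.23,1],
[0,0,0,0.94,0.01,0.23,1],
[0,0,0,0.94,0.01,0.23,1],
[0,0,0,0.94,0.01,0.23,1],
[0,0,0,0.94,0.01,0.23,1],
[0,0,0,0.94,0.01,0.23,1],
[0,0,0,0.94,0.01,0.23,1],
```

>>> send_rows(
  motion=[
    [[0,0,0,0.87,-0.5,0.23,1],[0,0,0,0.87,-0.5,0.23,1],[0,0,0,0.87,-0.5,0.23,1],[0,0,0,0.87,-0.5,0.23,1],[0,0,0,0.87,-0.5,0.23,1]],
  ],
)

```text
clock: 18.22
tool_pos: [0.4415, 0.2471, 0.1601]
eef_rot: [-0.455, 0.542, -0.542, 0.455]
contact_force: [0.6, -0.1, 0.0]
opening: 0.237
```

>>> send_rows(
  motion=[
    [[0,0,0,0.87,0,0.23,1],[0,0,0,0.87,0,0.23,1],[0,0,0,0.87,0,0.23,1],[0,0,0,0.87,0,0.23,1],[0,0,0,0.87,0,0.23,1]],
  ],
)

```text
clock: 18.63
tool_pos: [0.4492, 0.1575, 0.1597]
eef_rot: [0.455, -0.542, 0.542, -0.455]
contact_force: [-0.1, 0.5, -0.4]
opening: 0.24
```

>>> send_rows(
  motion=[
    [[0,0,0,0.87,0,0.23,1],[0,0,0,0.87,0,0.23,1],[0,0,0,0.87,0,0.23,1],[0,0,0,0.87,0,0.23,1],[0,0,0,0.87,0,0.23,1]],
  ],
)

```text
clock: 19.05
tool_pos: [0.4568, 0.0678, 0.1597]
eef_rot: [0.454, -0.542, 0.542, -0.455]
contact_force: [0.1, 0.2, 0.1]
opening: 0.238
```

>>> send_rows(
  motion=[
    [[0,0,0,0.87,0,0.23,1],[0,0,0,0.87,0,0.23,1],[0,0,0,0.87,0,0.23,1],[0,0,0,0.87,0,0.23,1],[0,0,0,0.87,0,0.23,1]],
  ],
)

```text
clock: 19.47
tool_pos: [0.4643, -0.0219, 0.1596]
eef_rot: [0.455, -0.541, 0.542, -0.455]
contact_force: [-0.0, -0.1, -0.1]
opening: 0.238
```

>>> send_rows(
  motion=[
    [[0,0,0,0.87,0,0.23,1],[0,0,0,0.87,0,0.23,1],[0,0,0,0.87,0,0.23,1],[0,0,0,0.87,0,0.23,1],[0,0,0,0.87,0,0.23,1]],
  ],
)

```text
clock: 19.88
tool_pos: [0.4719, -0.1116, 0.1596]
eef_rot: [0.455, -0.541, 0.542, -0.455]
contact_force: [0.7, -0.5, 0.6]
opening: 0.239
```

>>> send_rows(
  motion=[
    [[0,0,0,0.87,0.2,0.23,1],[0,0,0,0.87,0.4,0.23,1],[0,0,0,0.87,0.6,0.23,1],[0,0,0,0.87,0.8,0.23,1],[0,0,0,0.87,0.8,0.23,1]],
  ],
)

```text
clock: 20.3
tool_pos: [0.4798, -0.2014, 0.1033]
eef_rot: [0.454, -0.541, 0.542, -0.455]
contact_force: [0.6, 0.0, 0.7]
opening: 0.24
```

Run:
```python
from h import *
s,R=st()
w=snap("wrist");save(w,"w12")
a=snap("scene");b=snap("side")
print("knob",tri((a,b),((406,267),(403.3,293.3))).round(3))
```

```text
t 20.3 p [ 0.4798 -0.2014  0.1033] x [-0.173 -0.985  0.   ] y [ 0.001 -0.    -1.   ] z [ 0.985 -0.173  0.001] F [0.6 0.  0.7] op 21.1 q [ 0.31  0.8   0.    2.01 -0.01  0.34  0.14]
knob [ 0.478 -0.399  0.174]
```

```bash
cat > pock.py <<'E'
from h import *
def pockets(w,z=.035,roi=None):
    hsv=cv2.cvtColor(w[0],cv2.COLOR_RGB2HSV)
    blue=cv2.inRange(hsv,(105,110,40),(125,255,255))
    non=cv2.bitwise_not(blue)
    n,l,s,c=cv2.connectedComponentsWithStats(non,connectivity=4)
    for k in range(1,n):
        if 600<s[k,4]<6000 and 0.6<s[k,2]/s[k,3]<1.7 and s[k,4]/(s[k,2]*s[k,3])>.75:
            u=s[k,0]+(s[k,2]-1)/2;v=s[k,1]+(s[k,3]-1)/2
            print("pocket",(u,v),s[k,2:4],onz(w,u,v,z).round(4))
if __name__=="__main__":
    s,R=st();w=snap("wrist");pockets(w)
    for y in [.0094,.012]: print("capTopRow x=0",proj(w,s["tool_pos"]+R@np.array((0,y,0))).round(1))
E
python3 pock.py
```

```text
t 20.45 p [ 0.4786 -0.2014  0.1027] x [-0.176 -0.984  0.   ] y [-0.002 -0.    -1.   ] z [ 0.984 -0.176 -0.002] F [ 0.4  1.  -0. ] op 20.7 q [ 0.31  0.8   0.01  2.01 -0.01  0.34  0.14]
pocket (np.float64(238.5), np.float64(216.5)) [54 48] [ 0.434  -0.1873  0.035 ]
capTopRow x=0 [316.9 275. ]
capTopRow x=0 [316.9 272.1]
```

>>> send_rows(
  motion=[
    [[0,0,0,0,0,0,1],[0,0,0,0,0,0,1],[0,0,0,0,0,0,1],[0,0,0,0,0,0,1],[0,0,0,0,0,0,1]],
  ],
)

```text
clock: 20.92
tool_pos: [0.4798, -0.1998, 0.1036]
eef_rot: [0.455, -0.541, 0.541, -0.455]
contact_force: [0.1, -0.0, -0.6]
opening: 0.238
```

```bash
python3 pock.py
python3 - <<'E'
from h import *
s,R=st();w=snap("wrist");save(w,"w13",(130,90,410,310),2.8)
E
```

```text
t 20.92 p [ 0.4798 -0.1998  0.1036] x [-0.172 -0.985 -0.   ] y [ 0.001  0.    -1.   ] z [ 0.985 -0.172  0.001] F [ 0.1 -0.  -0.6] op 20.9 q [ 0.3   0.8   0.    2.01 -0.01  0.34  0.14]
pocket (np.float64(237.0), np.float64(219.0)) [53 47] [ 0.4338 -0.1875  0.035 ]
capTopRow x=0 [316.9 275. ]
capTopRow x=0 [316.9 272.1]
t 20.97 p [ 0.4798 -0.1999  0.1035] x [-0.172 -0.985 -0.   ] y [ 0.  0. -1.] z [ 0.985 -0.172  0.   ] F [0.2 1.  0.7] op 20.9 q [ 0.3   0.8   0.    2.01 -0.01  0.34  0.14]
```

Run:
```python
from h import *
s,R=st();w=snap("wrist")
Q={}
for n,uv in {"36,38":(317.1,156.3),"36,0":(317.9,218.75),"-12,38":(233.1,156.6),"-12,0":(238.2,219.1)}.items():
    Q[n]=onz(w,*uv,.035); print(n,Q[n].round(4), "tool off", (R.T@(Q[n]-s["tool_pos"])).round(4))
print(Q["36,38"]-Q["36,0"],Q["36,38"]-Q["-12,38"],Q["36,0"]-Q["-12,0"])
```

```text
t 21.02 p [ 0.4797 -0.2     0.1034] x [-0.173 -0.985 -0.   ] y [ 0.  0. -1.] z [ 0.985 -0.173  0.   ] F [0.6 0.6 0.5] op 21.2 q [ 0.3   0.8   0.    2.01 -0.01  0.34  0.14]
36,38 [ 0.4869 -0.159   0.035 ] tool off [-0.0417  0.0684 -0.    ]
36,0 [ 0.4809 -0.1958  0.035 ] tool off [-0.0044  0.0684  0.0004]
-12,38 [ 0.4405 -0.151   0.035 ] tool off [-0.0415  0.0684 -0.0471]
-12,0 [ 0.4344 -0.1878  0.035 ] tool off [-0.0042  0.0684 -0.0468]
[0.00600715 0.036832   0.        ] [ 0.04642256 -0.00796842  0.        ] [ 0.04653911 -0.00794023  0.        ]
```

>>> send_rows(
  motion=[
    [[0,0,0,-0.1,0.6,0.01,1],[0,0,0,-0.09,0.6,0.01,1],[0,0,0,0,0.6,0,1],[0,0,0,0,0.3,0,1],[0,0,0,0,0,0,1]],
  ],
)

```text
clock: 21.48
tool_pos: [0.4799, -0.1963, 0.0601]
eef_rot: [-0.455, 0.542, -0.541, 0.454]
contact_force: [-0.1, -0.2, 0.2]
opening: 0.239
```

Run:
```python
from h import *
s,R=st();w=snap("wrist");save(w,"w14",(200,150,440,330),3.3)
```

```text
t 21.48 p [ 0.4799 -0.1963  0.0601] x [-0.173 -0.985 -0.   ] y [-0.002  0.001 -1.   ] z [ 0.985 -0.173 -0.002] F [-0.1 -0.2  0.2] op 21.0 q [ 0.3   0.88  0.    2.02 -0.01  0.25  0.14]
```

Run:
```python
from h import *
s,R=st();w=snap("wrist")
g=lambda u,v:(200+u/3.3,150+v/3.3)
for n,(u,v) in {"top":(391,263),"bot":(391,432),"top next":(391,492),"up38 top":(391,3),"up38 bot":(391,203)}.items():
    X=onz(w,*g(u,v),.035);Y=onz(w,*g(u,v),.031); print(n,(R.T@(X-s["tool_pos"]))[[0,2]].round(4),(R.T@(Y-s["tool_pos"]))[[0,2]].round(4))
```

```text
t 21.53 p [ 0.4803 -0.1965  0.0608] x [-0.173 -0.985 -0.   ] y [-0.001  0.    -1.   ] z [ 0.985 -0.173 -0.001] F [ 0.1 -0.5  0.3] op 20.5 q [ 0.3   0.88  0.    2.02 -0.01  0.25  0.14]
top [-0.0148  0.0007] [-0.0131  0.0007]
bot [0.0124 0.0007] [0.0148 0.0007]
top next [0.0227 0.0007] [0.0253 0.0007]
up38 top [-0.052   0.0007] [-0.0513  0.0007]
up38 bot [-0.0238  0.0007] [-0.0224  0.0007]
```

>>> send_rows(
  motion=[
    [[0,0,0,0,0.13,0,1],[0,0,0,0,0.13,0,1],[0,0,0,0,0.13,0,1],[0,0,0,0,0.12,0,1],[0,0,0,0,0,0,1]],
  ],
)

```text
clock: 22.0
tool_pos: [0.4805, -0.1965, 0.0506]
eef_rot: [-0.455, 0.542, -0.541, 0.455]
contact_force: [0.0, 0.1, 0.1]
opening: 0.244
```

Run:
```python
from h import *
s,R=st();w=snap("wrist");save(w,"w15",(200,150,440,330),3.3)
```

```text
t 22.0 p [ 0.4805 -0.1965  0.0506] x [-0.173 -0.985 -0.   ] y [-0.  0. -1.] z [ 0.985 -0.173 -0.   ] F [0.  0.1 0.1] op 21.5 q [ 0.3   0.9   0.    2.02 -0.01  0.23  0.14]
```

>>> send_rows(
  motion=[
    [[0,0,0,0,0,0,0.45],[0,0,0,0,0,0,0.3],[0,0,0,0,0,0,0.3],[0,0,0,0,0,0,0.3],[0,0,0,0,-0.2,0,0.3]],
  ],
)

```text
clock: 22.47
tool_pos: [0.4803, -0.1964, 0.0547]
eef_rot: [-0.455, 0.542, -0.541, 0.455]
contact_force: [-0.8, 0.1, -1.3]
opening: 0.352
```

>>> send_rows(
  motion=[
    [[0,0,0,0,-0.8,0,0.3],[0,0,0,0,-1,0,0.3],[0,0,0,-0.2,-1,0,0.25],[0,0,0,-0.5,-1,0,0.25],[0,0,0,-0.5,-1,0,0.25]],
  ],
)

```text
clock: 22.88
tool_pos: [0.4845, -0.1731, 0.1522]
eef_rot: [0.454, -0.542, 0.542, -0.454]
contact_force: [0.6, 0.3, -0.2]
opening: 0.372
```

Run:
```python
from h import *
s,R=st();w=snap("wrist");save(w,"w16",(100,60,420,300),2.4)
plan((0.50,0.32,.16),-10,g=.25)
```

```text
t 22.88 p [ 0.4845 -0.1731  0.1522] x [-0.174 -0.985  0.   ] y [ 0. -0. -1.] z [ 0.985 -0.174  0.   ] F [ 0.6  0.3 -0.2] op 32.7 q [ 0.24  0.71  0.02  2.   -0.03  0.44  0.1 ]
dist 0.4909 rot [-0.005  0.003 -0.001] rows 25
[0,0,0,-0.97,-0.01,-0.14,0.25],
[0,0,0,-0.97,-0.01,-0.14,0.25],
[0,0,0,-0.97,-0.01,-0.14,0.25],
[0,0,0,-0.97,-0.01,-0.14,0.25],
[0,0,0,-0.97,-0.01,-0.14,0.25],
[0,0,0,-0.97,-0.01,-0.14,0.25],
[0,0,0,-0.97,-0.01,-0.14,0.25],
[0,0,0,-0.97,-0.01,-0.14,0.25],
[0,0,0,-0.97,-0.01,-0.14,0.25],
[0,0,0,-0.97,-0.01,-0.14,0.25],
[0,0,0,-0.97,-0.01,-0.14,0.25],
[0,0,0,-0.97,-0.01,-0.14,0.25],
[0,0,0,-0.97,-0.01,-0.14,0.25],
[0,0,0,-0.97,-0.01,-0.14,0.25],
[0,0,0,-0.97,-0.01,-0.14,0.25],
[0,0,0,-0.97,-0.01,-0.14,0.25],
[0,0,0,-0.97,-0.01,-0.14,0.25],
[0,0,0,-0.97,-0.01,-0.14,0.25],
[0,0,0,-0.97,-0.01,-0.14,0.25],
[0,0,0,-0.97,-0.01,-0.14,0.25],
[0,0,0,-0.97,-0.01,-0.14,0.25],
[0,0,0,-0.97,-0.01,-0.14,0.25],
[0,0,0,-0.97,-0.01,-0.14,0.25],
[0,0,0,-0.97,-0.01,-0.14,0.25],
[0,0,0,-0.97,-0.01,-0.14,0.25],
```

>>> send_rows(
  motion=[
    [[0,0,0,-0.99,0,-0.147,0.25],[0,0,0,-0.99,0,-0.147,0.25],[0,0,0,-0.99,0,-0.147,0.25],[0,0,0,-0.99,0,-0.147,0.25],[0,0,0,-0.99,0,-0.147,0.25]],
  ],
)

```text
clock: 23.35
tool_pos: [0.4873, -0.0721, 0.1511]
eef_rot: [0.455, -0.542, 0.542, -0.455]
contact_force: [-0.1, -0.0, 0.8]
opening: 0.375
```

>>> send_rows(
  motion=[
    [[0,0,0,-0.99,0,-0.147,0.25],[0,0,0,-0.99,0,-0.147,0.25],[0,0,0,-0.99,0,-0.147,0.25],[0,0,0,-0.99,0,-0.147,0.25],[0,0,0,-0.99,0,-0.147,0.25]],
  ],
)

```text
clock: 23.77
tool_pos: [0.49, 0.028, 0.1511]
eef_rot: [-0.455, 0.542, -0.542, 0.455]
contact_force: [0.8, 0.5, 0.7]
opening: 0.376
```

>>> send_rows(
  motion=[
    [[0,0,0,-0.99,0,-0.147,0.25],[0,0,0,-0.99,0,-0.147,0.25],[0,0,0,-0.99,0,-0.147,0.25],[0,0,0,-0.99,0,-0.147,0.25],[0,0,0,-0.99,0,-0.147,0.25]],
  ],
)

```text
clock: 24.18
tool_pos: [0.4926, 0.1281, 0.1511]
eef_rot: [-0.455, 0.542, -0.542, 0.455]
contact_force: [0.3, 0.2, -1.5]
opening: 0.372
```

>>> send_rows(
  motion=[
    [[0,0,0,-0.99,0,-0.147,0.25],[0,0,0,-0.99,0,-0.147,0.25],[0,0,0,-0.99,0,-0.147,0.25],[0,0,0,-0.99,0,-0.147,0.25],[0,0,0,-0.99,0,-0.147,0.25]],
  ],
)

```text
clock: 24.6
tool_pos: [0.4952, 0.2282, 0.151]
eef_rot: [-0.455, 0.542, -0.541, 0.455]
contact_force: [0.2, -1.3, 0.0]
opening: 0.376
```

>>> send_rows(
  motion=[
    [[0,0,0,-0.99,0.1,-0.147,0.25],[0,0,0,-0.99,0.2,-0.147,0.25],[0,0,0,-0.99,0.8,-0.147,0.25],[0,0,0,-0.99,0.8,-0.147,0.25],[0,0,0,-0.99,0.8,-0.147,0.25]],
  ],
)

```text
clock: 25.02
tool_pos: [0.498, 0.3283, 0.0966]
eef_rot: [-0.455, 0.542, -0.541, 0.455]
contact_force: [0.4, 0.3, -0.5]
opening: 0.375
```

>>> send_rows(
  motion=[
    [[0,0,0,0,0.1,0,0.25],[0,0,0,0,0,0,0.25],[0,0,0,0,0,0,0.25],[0,0,0,0,0,0,0.25],[0,0,0,0,0,0,0.25]],
  ],
)

```text
clock: 25.43
tool_pos: [0.499, 0.3258, 0.0961]
eef_rot: [0.454, -0.542, 0.542, -0.454]
contact_force: [-0.3, 0.1, 0.6]
opening: 0.374
```

```bash
sed -i 's/o=caps(w,0.0)/o=caps(w,0.009)/' rec.py; python3 rec.py r8.pkl
```

```text
t 25.48 p [0.4988 0.3261 0.096 ] x [-0.175 -0.985 -0.   ] y [ 0.001  0.    -1.   ] z [ 0.985 -0.175  0.001] F [ 0.3  0.1 -1.2] op 33.1 q [-0.75  0.88  0.16  1.78 -0.25  0.5  -0.6 ]
[211.5 121.5] [198 113  33  25 353] [0.4475 0.395  0.009 ]
[328.  152.5] [310 142  30  17 164] [0.5127 0.3646 0.009 ]
[315.6 213.7] [299 199  34  34 661] [0.4982 0.3269 0.009 ]
```

>>> send_rows(
  motion=[
    [[0,0,0,-0.07,0.95,-0.04,0.25],[0,0,0,0,0.95,0,0.25],[0,0,0,0,0.95,0,0.25],[0,0,0,0,0.6,0,0.25],[0,0,0,0,0.26,0,0.25]],
  ],
)

```text
clock: 25.9
tool_pos: [0.497, 0.3279, 0.0196]
eef_rot: [-0.455, 0.542, -0.542, 0.454]
contact_force: [0.4, -0.9, -0.1]
opening: 0.378
```

```bash
python3 rec.py r9.pkl
python3 - <<'E'
import cv2
im=cv2.imread("pics/r9.png")[220:330,240:400]; cv2.imwrite("pics/r9z.png",cv2.resize(im,None,fx=4,fy=4,interpolation=cv2.INTER_CUBIC))
E
```

```text
t 25.95 p [0.497  0.328  0.0195] x [-0.174 -0.985  0.002] y [-0.002 -0.001 -1.   ] z [ 0.985 -0.174 -0.002] F [ 0.6  0.9 -1.2] op 33.3 q [-0.73  1.    0.11  1.79 -0.27  0.37 -0.58]
[171.8 154.7] [ 142  128   60   56 2073] [0.4495 0.3901 0.009 ]
[331.4 170.1] [ 304  145   55   54 1856] [0.511  0.3729 0.009 ]
[319.8 275.3] [ 294  252   52   50 1841] [0.4981 0.3269 0.009 ]
```

>>> send_rows(
  motion=[
    [[0,0,0,0.03,-0.1,0.03,0.25],[0,0,0,0,0,0,0.6],[0,0,0,0,0,0,1],[0,0,0,0,0,0,1],[0,0,0,0,0,0,1]],
  ],
)

```text
clock: 26.37
tool_pos: [0.4988, 0.3285, 0.0239]
eef_rot: [0.454, -0.541, 0.542, -0.455]
contact_force: [1.0, -0.4, 4.6]
opening: 0.225
```

>>> send_rows(
  motion=[
    [[0,0,0,0,0,0,1],[0,0,0,0,-0.6,0,1],[0,0,0,0,-1,0,1],[0,0,0,0,-1,0,1],[0,0,0,0,-1,0,1]],
  ],
)

```text
clock: 26.78
tool_pos: [0.4976, 0.328, 0.0961]
eef_rot: [-0.455, 0.542, -0.541, 0.454]
contact_force: [0.3, -0.9, 0.6]
opening: 0.224
```

Run:
```python
from h import *
s,R=st();w=snap("wrist");save(w,"w17",(200,200,440,350),3)
plan((0.433,-.1874,.16),-10,g=1)
```

```text
t 26.78 p [0.4976 0.328  0.0961] x [-0.173 -0.985  0.   ] y [-0.001 -0.    -1.   ] z [ 0.985 -0.173 -0.001] F [ 0.3 -0.9  0.6] op 19.7 q [-0.75  0.88  0.16  1.78 -0.25  0.5  -0.6 ]
dist 0.5243 rot [-0.004  0.    -0.004] rows 30
[0,0,0,0.87,-0.1,0.04,1],
[0,0,0,0.87,-0.1,0.04,1],
[0,0,0,0.87,-0.1,0.04,1],
[0,0,0,0.87,-0.1,0.04,1],
[0,0,0,0.87,-0.1,0.04,1],
[0,0,0,0.87,-0.1,0.04,1],
[0,0,0,0.87,-0.1,0.04,1],
[0,0,0,0.87,-0.1,0.04,1],
[0,0,0,0.87,-0.1,0.04,1],
[0,0,0,0.87,-0.1,0.04,1],
[0,0,0,0.87,-0.1,0.04,1],
[0,0,0,0.87,-0.1,0.04,1],
[0,0,0,0.87,-0.1,0.04,1],
[0,0,0,0.87,-0.1,0.04,1],
[0,0,0,0.87,-0.1,0.04,1],
[0,0,0,0.87,-0.1,0.04,1],
[0,0,0,0.87,-0.1,0.04,1],
[0,0,0,0.87,-0.1,0.04,1],
[0,0,0,0.87,-0.1,0.04,1],
[0,0,0,0.87,-0.1,0.04,1],
[0,0,0,0.87,-0.1,0.04,1],
[0,0,0,0.87,-0.1,0.04,1],
[0,0,0,0.87,-0.1,0.04,1],
[0,0,0,0.87,-0.1,0.04,1],
[0,0,0,0.87,-0.1,0.04,1],
[0,0,0,0.87,-0.1,0.04,1],
[0,0,0,0.87,-0.1,0.04,1],
[0,0,0,0.87,-0.1,0.04,1],
[0,0,0,0.87,-0.1,0.04,1],
[0,0,0,0.87,-0.1,0.04,1],
```

>>> send_rows(
  motion=[
    [[0,0,0,0,1,0,1],[0,0,0,0,1,0,1],[0,0,0,0,1,0,1],[0,0,0,0,0.55,0,1],[0,0,0,0,0,0,1]],
  ],
)

```text
clock: 27.25
tool_pos: [0.4971, 0.3277, 0.0223]
eef_rot: [-0.456, 0.542, -0.541, 0.454]
contact_force: [-0.5, -0.1, 0.2]
opening: 0.236
```

>>> send_rows(
  motion=[
    [[0,0,0,0,0,0,0.5],[0,0,0,0,0,0,0.25],[0,0,0,0,0.05,0,0.25],[0,0,0,0,0.05,0,0.25],[0,0,0,0,0,0,0.25]],
  ],
)

```text
clock: 27.67
tool_pos: [0.4981, 0.3283, 0.0221]
eef_rot: [-0.455, 0.542, -0.542, 0.455]
contact_force: [-1.0, 0.3, 0.7]
opening: 0.376
```

```bash
python3 rec.py r10.pkl
python3 - <<'E'
import cv2
im=cv2.imread("pics/r10.png")[220:330,240:400]; cv2.imwrite("pics/r10z.png",cv2.resize(im,None,fx=4,fy=4,interpolation=cv2.INTER_CUBIC))
E
```

```text
t 27.72 p [0.4981 0.3282 0.0221] x [-0.173 -0.985 -0.   ] y [ 0.  0. -1.] z [ 0.985 -0.173  0.   ] F [ 0.4 -0.2  0.5] op 33.0 q [-0.73  1.    0.12  1.79 -0.27  0.37 -0.58]
[171.7 155. ] [ 142  129   59   55 2022] [0.4494 0.3901 0.009 ]
[328.7 170.2] [ 302  145   54   54 1782] [0.5109 0.3729 0.009 ]
[317.2 274.8] [ 292  251   51   50 1801] [0.4979 0.3263 0.009 ]
```

>>> send_rows(
  motion=[
    [[0,0,0,0.03,0.04,0,0.25],[0,0,0,0,0,0,0.25],[0,0,0,0,0,0,1],[0,0,0,0,0,0,1],[0,0,0,0,0,0,1]],
  ],
)

```text
clock: 28.13
tool_pos: [0.4979, 0.3276, 0.021]
eef_rot: [-0.455, 0.542, -0.542, 0.455]
contact_force: [-0.4, 0.4, 0.5]
opening: 0.236
```

>>> send_rows(
  motion=[
    [[0,0,0,0,0,0,1],[0,0,0,0,-0.6,0,1],[0,0,0,0,-1,0,1],[0,0,0,0,-1,0,1],[0,0,0,0,-1,0,1]],
  ],
)

```text
clock: 28.55
tool_pos: [0.4979, 0.3275, 0.0945]
eef_rot: [-0.455, 0.542, -0.542, 0.455]
contact_force: [0.8, -0.1, -0.0]
opening: 0.24
```

Run:
```python
from h import *
s,R=st();w=snap("wrist");save(w,"w18",(200,200,440,350),3)
```

```text
t 28.55 p [0.4979 0.3275 0.0945] x [-0.173 -0.985 -0.   ] y [-0.  0. -1.] z [ 0.985 -0.173 -0.   ] F [ 0.8 -0.1 -0. ] op 21.1 q [-0.75  0.88  0.16  1.78 -0.25  0.5  -0.6 ]
```

>>> send_rows(
  motion=[
    [[0,0,0,0.86,-0.65,0.04,1],[0,0,0,0.86,-0.65,0.04,1],[0,0,0,0.86,-0.65,0.04,1],[0,0,0,0.86,-0.65,0.04,1],[0,0,0,0.86,-0.65,0.04,1]],
  ],
)

```text
clock: 29.02
tool_pos: [0.4868, 0.2413, 0.1592]
eef_rot: [0.454, -0.542, 0.542, -0.455]
contact_force: [0.8, -0.2, -0.1]
opening: 0.238
```

>>> send_rows(
  motion=[
    [[0,0,0,0.86,0,0.04,1],[0,0,0,0.86,0,0.04,1],[0,0,0,0.86,0,0.04,1],[0,0,0,0.86,0,0.04,1],[0,0,0,0.86,0,0.04,1]],
  ],
)

```text
clock: 29.43
tool_pos: [0.476, 0.156, 0.1587]
eef_rot: [0.454, -0.541, 0.542, -0.455]
contact_force: [0.4, -0.7, 0.1]
opening: 0.232
```

>>> send_rows(
  motion=[
    [[0,0,0,0.86,0,0.04,1],[0,0,0,0.86,0,0.04,1],[0,0,0,0.86,0,0.04,1],[0,0,0,0.86,0,0.04,1],[0,0,0,0.86,0,0.04,1]],
  ],
)

```text
clock: 29.85
tool_pos: [0.4651, 0.0705, 0.1586]
eef_rot: [0.454, -0.541, 0.542, -0.455]
contact_force: [-0.0, 0.6, 0.5]
opening: 0.237
```

>>> send_rows(
  motion=[
    [[0,0,0,0.86,0,0.04,1],[0,0,0,0.86,0,0.04,1],[0,0,0,0.86,0,0.04,1],[0,0,0,0.86,0,0.04,1],[0,0,0,0.86,0,0.04,1]],
  ],
)

```text
clock: 30.27
tool_pos: [0.4541, -0.0149, 0.1586]
eef_rot: [0.454, -0.541, 0.542, -0.455]
contact_force: [0.2, -0.1, -0.6]
opening: 0.234
```

>>> send_rows(
  motion=[
    [[0,0,0,0.86,0,0.04,1],[0,0,0,0.86,0,0.04,1],[0,0,0,0.86,0,0.04,1],[0,0,0,0.86,0,0.04,1],[0,0,0,0.86,0,0.04,1]],
  ],
)

```text
clock: 30.68
tool_pos: [0.4432, -0.1004, 0.1586]
eef_rot: [0.454, -0.541, 0.542, -0.455]
contact_force: [0.5, 0.4, 0.4]
opening: 0.242
```

>>> send_rows(
  motion=[
    [[0,0,0,0.86,0.5,0.04,1],[0,0,0,0.86,0.8,0.04,1],[0,0,0,0.86,0.9,0.04,1],[0,0,0,0.86,0.9,0.04,1],[0,0,0,0.86,0.9,0.04,1]],
  ],
)

```text
clock: 31.1
tool_pos: [0.4325, -0.1859, 0.0778]
eef_rot: [0.454, -0.541, 0.542, -0.455]
contact_force: [0.7, -1.8, 0.6]
opening: 0.239
```

>>> send_rows(
  motion=[
    [[0,0,0,0,0.3,0,1],[0,0,0,0,0,0,1],[0,0,0,0,0,0,1],[0,0,0,0,0,0,1],[0,0,0,0,0,0,1]],
  ],
)

```text
clock: 31.52
tool_pos: [0.4331, -0.1837, 0.073]
eef_rot: [0.455, -0.541, 0.541, -0.456]
contact_force: [-0.2, 0.2, 0.1]
opening: 0.237
```

Run:
```python
from h import *
s,R=st();w=snap("wrist");save(w,"w19",(160,130,480,330),2.5)
```

```text
t 31.52 p [ 0.4331 -0.1837  0.073 ] x [-0.171 -0.985 -0.   ] y [ 0.002  0.    -1.   ] z [ 0.985 -0.171  0.002] F [-0.2  0.2  0.1] op 20.9 q [ 0.31  0.83 -0.    2.16  0.01  0.15  0.12]
```

```bash
cat > chk.py <<'E'
from h import *
import sys
def chk(x0,y0,f,items):
    s,R=st();w=snap("wrist")
    for n,(u,v) in items.items():
        X=onz(w,x0+u/f,y0+v/f,.035); print(n,((R.T@(X-s["tool_pos"]))[[0,2]]*1000).round(1))
E
python3 - <<'E'
from chk import *
chk(160,130,2.5,{"38top":(397,62),"38bot":(397,205),"0top":(397,247),"-38top":(397,410),"0L":(328,265),"0R":(467,265),"38L":(323,133),"38R":(470,133)})
E
```

```text
t 31.57 p [ 0.433  -0.1839  0.0729] x [-0.171 -0.985 -0.   ] y [ 0.002  0.    -1.   ] z [ 0.985 -0.171  0.002] F [-0.1  0.  -0.3] op 20.9 q [ 0.31  0.83 -0.    2.16  0.01  0.15  0.12]
38top [-48.1   0.9]
38bot [-19.3   0.9]
0top [-10.3   0.9]
-38top [27.4  0.9]
0L [ -6.4 -13.2]
0R [-6.4 15.2]
38L [-34.2 -13.5]
38R [-34.1  15.1]
```

>>> send_rows(
  motion=[
    [[0,0,0,0.2,0,0.045,1],[0,0,0,0,0.4,0,1],[0,0,0,0,0.4,0,1],[0,0,0,0,0.25,0,1],[0,0,0,0,0,0,1]],
  ],
)

```text
clock: 32.03
tool_pos: [0.432, -0.1887, 0.0498]
eef_rot: [-0.455, 0.542, -0.541, 0.454]
contact_force: [-0.5, 0.5, -0.9]
opening: 0.232
```

Run:
```python
from h import *
s,R=st();w=snap("wrist");save(w,"w20",(160,130,480,330),2.5)
```

```text
t 32.03 p [ 0.432  -0.1887  0.0498] x [-0.173 -0.985 -0.   ] y [-0.001  0.001 -1.   ] z [ 0.985 -0.173 -0.001] F [-0.5  0.5 -0.9] op 20.4 q [ 0.32  0.88 -0.    2.16  0.02  0.1   0.12]
```

>>> send_rows(
  motion=[
    [[0,0,0,0,0,0,0.45],[0,0,0,0,0,0,0.3],[0,0,0,0,0,0,0.3],[0,0,0,0,0,0,0.3],[0,0,0,0,-0.2,0,0.3]],
  ],
)

```text
clock: 32.5
tool_pos: [0.4322, -0.1888, 0.0548]
eef_rot: [-0.455, 0.542, -0.541, 0.455]
contact_force: [0.6, -0.1, -0.6]
opening: 0.351
```

>>> send_rows(
  motion=[
    [[0,0,0,0,-0.8,0,0.3],[0,0,0,0,-1,0,0.3],[0,0,0,-0.2,-1,0,0.25],[0,0,0,-0.5,-1,0,0.25],[0,0,0,-0.8,-1,0,0.25]],
  ],
)

```text
clock: 32.92
tool_pos: [0.4371, -0.1605, 0.1523]
eef_rot: [0.454, -0.542, 0.543, -0.454]
contact_force: [-0.2, 0.1, -1.0]
opening: 0.377
```

Run:
```python
from h import *
s,R=st();w=snap("wrist");save(w,"w21",(160,80,480,300),2.5)
d=np.array((.511,.3745,.10))-s["tool_pos"]; print((R.T@d/.02).round(2))
```

```text
t 32.92 p [ 0.4371 -0.1605  0.1523] x [-0.176 -0.984  0.001] y [ 0.    -0.001 -1.   ] z [ 0.984 -0.176  0.   ] F [-0.2  0.1 -1. ] op 33.2 q [ 0.25  0.67  0.01  2.14 -0.01  0.34  0.09]
[-26.99   2.59  -1.08]
```

>>> send_rows(
  motion=[
    [[0,0,0,-0.9,0,-0.036,0.25],[0,0,0,-0.9,0,-0.036,0.25],[0,0,0,-0.9,0,-0.036,0.25],[0,0,0,-0.9,0,-0.036,0.25],[0,0,0,-0.9,0,-0.036,0.25]],
  ],
)

```text
clock: 33.38
tool_pos: [0.4496, -0.0694, 0.1512]
eef_rot: [0.455, -0.542, 0.542, -0.455]
contact_force: [0.6, -0.3, -0.5]
opening: 0.374
```

>>> send_rows(
  motion=[
    [[0,0,0,-0.9,0,-0.036,0.25],[0,0,0,-0.9,0,-0.036,0.25],[0,0,0,-0.9,0,-0.036,0.25],[0,0,0,-0.9,0,-0.036,0.25],[0,0,0,-0.9,0,-0.036,0.25]],
  ],
)

```text
clock: 33.8
tool_pos: [0.4616, 0.02, 0.1511]
eef_rot: [-0.455, 0.542, -0.541, 0.455]
contact_force: [0.9, 0.4, 0.1]
opening: 0.374
```

>>> send_rows(
  motion=[
    [[0,0,0,-0.9,0,-0.036,0.25],[0,0,0,-0.9,0,-0.036,0.25],[0,0,0,-0.9,0,-0.036,0.25],[0,0,0,-0.9,0,-0.036,0.25],[0,0,0,-0.9,0,-0.036,0.25]],
  ],
)

```text
clock: 34.22
tool_pos: [0.4736, 0.1092, 0.1511]
eef_rot: [-0.455, 0.542, -0.541, 0.455]
contact_force: [1.2, 1.1, -0.0]
opening: 0.373
```

>>> send_rows(
  motion=[
    [[0,0,0,-0.9,0,-0.036,0.25],[0,0,0,-0.9,0,-0.036,0.25],[0,0,0,-0.9,0,-0.036,0.25],[0,0,0,-0.9,0,-0.036,0.25],[0,0,0,-0.9,0,-0.036,0.25]],
  ],
)

```text
clock: 34.63
tool_pos: [0.4856, 0.1984, 0.1511]
eef_rot: [-0.455, 0.542, -0.541, 0.455]
contact_force: [0.2, -0.5, -0.1]
opening: 0.374
```

>>> send_rows(
  motion=[
    [[0,0,0,-0.9,0,-0.036,0.25],[0,0,0,-0.9,0,-0.036,0.25],[0,0,0,-0.9,0,-0.036,0.25],[0,0,0,-0.9,0,-0.036,0.25],[0,0,0,-0.9,0,-0.036,0.25]],
  ],
)

```text
clock: 35.05
tool_pos: [0.4976, 0.2876, 0.151]
eef_rot: [-0.455, 0.542, -0.541, 0.455]
contact_force: [-0.8, -0.6, -0.5]
opening: 0.375
```

>>> send_rows(
  motion=[
    [[0,0,0,-0.9,0.5,-0.036,0.25],[0,0,0,-0.9,0.5,-0.036,0.25],[0,0,0,-0.9,0.5,-0.036,0.25],[0,0,0,-0.9,0.5,-0.036,0.25],[0,0,0,-0.9,0.5,-0.036,0.25]],
  ],
)

```text
clock: 35.47
tool_pos: [0.5096, 0.3768, 0.1005]
eef_rot: [-0.455, 0.542, -0.541, 0.455]
contact_force: [-0.1, -0.6, -0.6]
opening: 0.373
```

>>> send_rows(
  motion=[
    [[0,0,0,0,0,0,0.25],[0,0,0,0,0,0,0.25],[0,0,0,0,0,0,0.25],[0,0,0,0,0,0,0.25],[0,0,0,0,0,0,0.25]],
  ],
)

```text
clock: 35.88
tool_pos: [0.5104, 0.3748, 0.1018]
eef_rot: [0.454, -0.542, 0.542, -0.454]
contact_force: [0.1, 0.3, 0.6]
opening: 0.372
```

```bash
python3 rec.py r11.pkl
```

```text
t 35.93 p [0.5103 0.3751 0.1017] x [-0.175 -0.985  0.   ] y [ 0.001 -0.    -1.   ] z [ 0.985 -0.175  0.001] F [-0.4 -0.4 -0.1] op 33.0 q [-0.81  0.91  0.18  1.66 -0.26  0.6  -0.65]
[221.4 204.9] [205 191  34  32 635] [0.4494 0.3907 0.009 ]
[319.  213.7] [303 200  32  32 600] [0.5114 0.3734 0.009 ]
[265.6 252.8] [251 250  30   5  93] [0.4704 0.3518 0.009 ]
[370.4 253.4] [356 250  31   6 121] [0.5411 0.3388 0.009 ]
```

>>> send_rows(
  motion=[
    [[0,0,0,0.04,1,0.05,0.25],[0,0,0,0,1,0,0.25],[0,0,0,0,1,0,0.25],[0,0,0,0,0.8,0,0.25],[0,0,0,0,0,0,0.25]],
  ],
)

```text
clock: 36.35
tool_pos: [0.5089, 0.3735, 0.0224]
eef_rot: [-0.456, 0.542, -0.542, 0.453]
contact_force: [-1.0, -0.2, -0.2]
opening: 0.376
```

>>> send_rows(
  motion=[
    [[0,0,0,0,0.15,0,0.25],[0,0,0,0,0,0,0.25],[0,0,0,0,0,0,0.25],[0,0,0,0,0,0,0.25],[0,0,0,0,0,0,0.25]],
  ],
)

```text
clock: 36.77
tool_pos: [0.5112, 0.3756, 0.023]
eef_rot: [0.454, -0.542, 0.542, -0.455]
contact_force: [-0.2, -0.6, 0.2]
opening: 0.374
```

```bash
python3 rec.py r12.pkl
```

```text
t 36.82 p [0.511  0.3756 0.0228] x [-0.173 -0.985 -0.001] y [ 0.001  0.001 -1.   ] z [ 0.985 -0.173  0.001] F [-0.   0.9  1. ] op 33.2 q [-0.78  1.02  0.14  1.67 -0.28  0.47 -0.63]
[175.2 259.4] [ 149  239   53   41 1550] [0.4498 0.3918 0.009 ]
[265.1 253. ] [250 250  31   5  85] [0.49   0.3879 0.009 ]
[370.7 252.8] [356 250  31   5  93] [0.5363 0.3798 0.009 ]
[317.7 274. ] [ 293  252   50   48 1593] [0.5112 0.3735 0.009 ]
[138.7 363.4] [  76  299  124  101 8089] [0.4154 0.3401 0.009 ]
```

>>> send_rows(
  motion=[
    [[0,0,0,0.06,0.07,0,0.25],[0,0,0,0,0,0,0.25],[0,0,0,0,0,0,0.25],[0,0,0,0,0,0,1],[0,0,0,0,0,0,1]],
  ],
)

```text
clock: 37.23
tool_pos: [0.5105, 0.3741, 0.0206]
eef_rot: [-0.455, 0.542, -0.542, 0.455]
contact_force: [0.7, -0.2, 0.2]
opening: 0.248
```

>>> send_rows(
  motion=[
    [[0,0,0,0,0,0,1],[0,0,0,0,0,0,1],[0,0,0,0,-0.6,0,1],[0,0,0,0,-1,0,1],[0,0,0,0,-1,0,1]],
  ],
)

```text
clock: 37.65
tool_pos: [0.5101, 0.3737, 0.0734]
eef_rot: [-0.455, 0.542, -0.542, 0.454]
contact_force: [0.7, 0.3, 0.5]
opening: 0.238
```

Run:
```python
from h import *
s,R=st();w=snap("wrist");save(w,"w22",(200,200,440,350),3)
d=np.array((.4868,-.1583,.16))-s["tool_pos"]; print((R.T@d/.02).round(2))
```

```text
t 37.65 p [0.5101 0.3737 0.0734] x [-0.173 -0.985  0.001] y [-0.001 -0.001 -1.   ] z [ 0.985 -0.173 -0.001] F [0.7 0.3 0.5] op 20.9 q [-0.8   0.95  0.17  1.67 -0.26  0.55 -0.64]
[26.41 -4.31  3.46]
```

>>> send_rows(
  motion=[
    [[0,0,0,0.88,-0.87,0.115,1],[0,0,0,0.88,-0.87,0.115,1],[0,0,0,0.88,-0.87,0.115,1],[0,0,0,0.88,-0.87,0.115,1],[0,0,0,0.88,-0.87,0.115,1]],
  ],
)

```text
clock: 38.12
tool_pos: [0.5065, 0.2845, 0.1612]
eef_rot: [0.454, -0.542, 0.542, -0.455]
contact_force: [0.9, 1.0, 0.1]
opening: 0.238
```

>>> send_rows(
  motion=[
    [[0,0,0,0.88,0,0.115,1],[0,0,0,0.88,0,0.115,1],[0,0,0,0.88,0,0.115,1],[0,0,0,0.88,0,0.115,1],[0,0,0,0.88,0,0.115,1]],
  ],
)

```text
clock: 38.53
tool_pos: [0.5028, 0.196, 0.1606]
eef_rot: [0.454, -0.541, 0.542, -0.455]
contact_force: [0.3, -0.4, -0.5]
opening: 0.239
```

>>> send_rows(
  motion=[
    [[0,0,0,0.88,0,0.115,1],[0,0,0,0.88,0,0.115,1],[0,0,0,0.88,0,0.115,1],[0,0,0,0.88,0,0.115,1],[0,0,0,0.88,0,0.115,1]],
  ],
)

```text
clock: 38.95
tool_pos: [0.4989, 0.1072, 0.1605]
eef_rot: [0.454, -0.541, 0.542, -0.455]
contact_force: [-0.3, 0.2, 0.2]
opening: 0.233
```

>>> send_rows(
  motion=[
    [[0,0,0,0.88,0,0.115,1],[0,0,0,0.88,0,0.115,1],[0,0,0,0.88,0,0.115,1],[0,0,0,0.88,0,0.115,1],[0,0,0,0.88,0,0.115,1]],
  ],
)

```text
clock: 39.37
tool_pos: [0.495, 0.0185, 0.1604]
eef_rot: [0.454, -0.541, 0.542, -0.455]
contact_force: [0.1, 0.1, -0.4]
opening: 0.237
```

>>> send_rows(
  motion=[
    [[0,0,0,0.88,0,0.115,1],[0,0,0,0.88,0,0.115,1],[0,0,0,0.88,0,0.115,1],[0,0,0,0.88,0,0.115,1],[0,0,0,0.88,0,0.115,1]],
  ],
)

```text
clock: 39.78
tool_pos: [0.4911, -0.0703, 0.1604]
eef_rot: [0.454, -0.541, 0.542, -0.455]
contact_force: [0.4, 0.6, 0.0]
opening: 0.236
```

>>> send_rows(
  motion=[
    [[0,0,0,0.88,0.5,0.115,1],[0,0,0,0.88,0.8,0.115,1],[0,0,0,0.88,0.9,0.115,1],[0,0,0,0.88,0.9,0.115,1],[0,0,0,0.88,0.9,0.115,1]],
  ],
)

```text
clock: 40.2
tool_pos: [0.4874, -0.159, 0.0797]
eef_rot: [0.454, -0.541, 0.542, -0.455]
contact_force: [1.2, -0.4, -1.2]
opening: 0.234
```

>>> send_rows(
  motion=[
    [[0,0,0,0,0.3,0,1],[0,0,0,0,0,0,1],[0,0,0,0,0,0,1],[0,0,0,0,0,0,1],[0,0,0,0,0,0,1]],
  ],
)

```text
clock: 40.62
tool_pos: [0.4879, -0.1567, 0.0746]
eef_rot: [0.455, -0.541, 0.541, -0.456]
contact_force: [1.1, 0.2, -0.2]
opening: 0.241
```

Run:
```python
from h import *
s,R=st();w=snap("wrist");save(w,"w23",(160,130,480,330),2.5)
```

```text
t 40.62 p [ 0.4879 -0.1567  0.0746] x [-0.171 -0.985 -0.001] y [ 0.002  0.    -1.   ] z [ 0.985 -0.171  0.002] F [ 1.1  0.2 -0.2] op 21.2 q [ 0.21  0.85  0.01  2.04 -0.05  0.26  0.09]
```

Run:
```python
from chk import *
chk(160,130,2.5,{"38top":(390,235),"0top":(397,399),"L":(319,255),"R":(461,255),"-12,38 top":(160,236),"-12 bot":(168,356)})
```

```text
t 40.67 p [ 0.4878 -0.1569  0.0746] x [-0.171 -0.985 -0.   ] y [ 0.002  0.    -1.   ] z [ 0.985 -0.171  0.002] F [0.  0.2 0.2] op 21.1 q [ 0.21  0.85  0.01  2.04 -0.05  0.26  0.09]
38top [-12.3  -0.5]
0top [25.7  0.9]
L [ -7.9 -15.1]
R [-7.9 14. ]
-12,38 top [-12.1 -47.3]
-12 bot [ 15.3 -47.8]
```

>>> send_rows(
  motion=[
    [[0,0,0,0.07,0,-0.03,1],[0,0,0,0,0.5,0,1],[0,0,0,0,0.45,0,1],[0,0,0,0,0.27,0,1],[0,0,0,0,0,0,1]],
  ],
)

```text
clock: 41.13
tool_pos: [0.4859, -0.159, 0.0494]
eef_rot: [-0.455, 0.542, -0.541, 0.455]
contact_force: [-1.4, 1.9, 11.4]
opening: 0.237
```

Run:
```python
from h import *
s,R=st();w=snap("wrist");save(w,"w24",(160,130,480,330),2.5)
```

```text
t 41.13 p [ 0.4859 -0.159   0.0494] x [-0.173 -0.985 -0.   ] y [-0.001  0.    -1.   ] z [ 0.985 -0.173 -0.001] F [-1.4  1.9 11.4] op 20.9 q [ 0.22  0.9   0.01  2.04 -0.04  0.2   0.1 ]
```

>>> send_rows(
  motion=[
    [[0,0,0,0,-0.04,0,1],[0,0,0,0,0,0,0.45],[0,0,0,0,0,0,0.3],[0,0,0,0,0,0,0.3],[0,0,0,0,0,0,0.3]],
  ],
)

```text
clock: 41.6
tool_pos: [0.4859, -0.1591, 0.0496]
eef_rot: [-0.455, 0.542, -0.541, 0.455]
contact_force: [0.4, -0.3, 0.6]
opening: 0.351
```

>>> send_rows(
  motion=[
    [[0,0,0,0,-0.5,0,0.3],[0,0,0,0,-1,0,0.3],[0,0,0,-0.2,-1,0,0.25],[0,0,0,-0.5,-1,0,0.25],[0,0,0,-0.8,-1,0,0.25]],
  ],
)

```text
clock: 42.02
tool_pos: [0.491, -0.1311, 0.1415]
eef_rot: [0.454, -0.542, 0.543, -0.454]
contact_force: [0.8, -0.1, -0.1]
opening: 0.377
```

Run:
```python
from h import *
s,R=st();w=snap("wrist");save(w,"w25",(100,80,420,300),2.5)
d=np.array((.450,.3915,.10))-s["tool_pos"]; print((R.T@d/.02).round(2))
```

```text
t 42.02 p [ 0.491  -0.1311  0.1415] x [-0.176 -0.984  0.001] y [ 0.    -0.001 -1.   ] z [ 0.984 -0.176  0.   ] F [ 0.8 -0.1 -0.1] op 33.1 q [ 0.15  0.72  0.04  2.02 -0.06  0.4   0.05]
[-25.36   2.04  -6.62]
```

>>> send_rows(
  motion=[
    [[0,0,0,-0.845,-0.15,-0.22,0.25],[0,0,0,-0.845,-0.15,-0.22,0.25],[0,0,0,-0.845,-0.1,-0.22,0.25],[0,0,0,-0.845,-0.1,-0.22,0.25],[0,0,0,-0.845,0,-0.22,0.25]],
  ],
)

```text
clock: 42.48
tool_pos: [0.4844, -0.0419, 0.1507]
eef_rot: [0.454, -0.541, 0.542, -0.455]
contact_force: [-0.0, 0.0, -0.8]
opening: 0.373
```

>>> send_rows(
  motion=[
    [[0,0,0,-0.845,0,-0.22,0.25],[0,0,0,-0.845,0,-0.22,0.25],[0,0,0,-0.845,0,-0.22,0.25],[0,0,0,-0.845,0,-0.22,0.25],[0,0,0,-0.845,0,-0.22,0.25]],
  ],
)

```text
clock: 42.9
tool_pos: [0.4772, 0.0452, 0.1503]
eef_rot: [0.455, -0.542, 0.542, -0.455]
contact_force: [0.5, 0.3, 0.6]
opening: 0.377
```

>>> send_rows(
  motion=[
    [[0,0,0,-0.845,0,-0.22,0.25],[0,0,0,-0.845,0,-0.22,0.25],[0,0,0,-0.845,0,-0.22,0.25],[0,0,0,-0.845,0,-0.22,0.25],[0,0,0,-0.845,0,-0.22,0.25]],
  ],
)

```text
clock: 43.32
tool_pos: [0.4701, 0.1323, 0.1503]
eef_rot: [-0.455, 0.542, -0.541, 0.455]
contact_force: [-0.5, -0.8, -0.8]
opening: 0.371
```

>>> send_rows(
  motion=[
    [[0,0,0,-0.845,0,-0.22,0.25],[0,0,0,-0.845,0,-0.22,0.25],[0,0,0,-0.845,0,-0.22,0.25],[0,0,0,-0.845,0,-0.22,0.25],[0,0,0,-0.845,0,-0.22,0.25]],
  ],
)

```text
clock: 43.73
tool_pos: [0.463, 0.2193, 0.1503]
eef_rot: [-0.455, 0.542, -0.541, 0.455]
contact_force: [-0.3, 0.7, 0.4]
opening: 0.371
```

>>> send_rows(
  motion=[
    [[0,0,0,-0.845,0,-0.22,0.25],[0,0,0,-0.845,0,-0.22,0.25],[0,0,0,-0.845,0,-0.22,0.25],[0,0,0,-0.845,0,-0.22,0.25],[0,0,0,-0.845,0,-0.22,0.25]],
  ],
)

```text
clock: 44.15
tool_pos: [0.4559, 0.3063, 0.1503]
eef_rot: [-0.455, 0.542, -0.541, 0.455]
contact_force: [0.5, -0.2, 0.2]
opening: 0.38
```

>>> send_rows(
  motion=[
    [[0,0,0,-0.845,0.5,-0.22,0.25],[0,0,0,-0.845,0.5,-0.22,0.25],[0,0,0,-0.845,0.5,-0.22,0.25],[0,0,0,-0.845,0.5,-0.22,0.25],[0,0,0,-0.845,0.5,-0.22,0.25]],
  ],
)

```text
clock: 44.57
tool_pos: [0.4485, 0.3937, 0.0983]
eef_rot: [-0.455, 0.542, -0.541, 0.454]
contact_force: [1.1, -0.5, 0.6]
opening: 0.379
```

>>> send_rows(
  motion=[
    [[0,0,0,0,0,0,0.25],[0,0,0,0,0,0,0.25],[0,0,0,0,0,0,0.25],[0,0,0,0,0,0,0.25],[0,0,0,0,0,0,0.25]],
  ],
)

```text
clock: 44.98
tool_pos: [0.4499, 0.3912, 0.1005]
eef_rot: [0.454, -0.542, 0.542, -0.454]
contact_force: [1.0, -0.6, 0.2]
opening: 0.378
```

```bash
python3 rec.py r13.pkl
```

```text
t 45.03 p [0.4498 0.3915 0.1006] x [-0.175 -0.985 -0.   ] y [ 0.001 -0.    -1.   ] z [ 0.985 -0.175  0.001] F [-1.   0.5  0.2] op 33.2 q [-0.9   0.87  0.2   1.78 -0.31  0.52 -0.69]
[314.9 213.5] [299 199  33  33 596] [0.4484 0.3909 0.009 ]
[370.7 253.4] [356 250  31   6 124] [0.4807 0.3559 0.009 ]
[497.9 363. ] [ 438  299  123  101 8133] [0.5639 0.2478 0.009 ]
```

>>> send_rows(
  motion=[
    [[0,0,0,0,1,-0.06,0.25],[0,0,0,0,1,0,0.25],[0,0,0,0,1,0,0.25],[0,0,0,0,0.75,0,0.25],[0,0,0,0,0,0,0.25]],
  ],
)

```text
clock: 45.45
tool_pos: [0.4468, 0.3911, 0.0228]
eef_rot: [0.456, -0.542, 0.542, -0.453]
contact_force: [0.7, 0.4, 0.6]
opening: 0.374
```

>>> send_rows(
  motion=[
    [[0,0,0,0,0.1,0,0.25],[0,0,0,0,0,0,0.25],[0,0,0,0,0,0,0.25],[0,0,0,0,0,0,0.25],[0,0,0,0,0,0,0.25]],
  ],
)

```text
clock: 45.87
tool_pos: [0.4484, 0.3932, 0.0239]
eef_rot: [-0.454, 0.542, -0.542, 0.455]
contact_force: [-0.1, -0.3, 0.7]
opening: 0.372
```

```bash
python3 rec.py r14.pkl
```

```text
t 45.92 p [0.4483 0.3931 0.0238] x [-0.173 -0.985 -0.001] y [ 0.001  0.001 -1.   ] z [ 0.985 -0.173  0.001] F [-0.4 -0.   0.1] op 32.9 q [-0.88  1.    0.14  1.79 -0.33  0.38 -0.66]
[265.4 252.8] [250 250  31   5  95] [0.4271 0.4051 0.009 ]
[317.5 273. ] [ 294  251   49   48 1596] [0.4483 0.3911 0.009 ]
[370.9 252.8] [357 250  30   5  92] [0.4736 0.3969 0.009 ]
[500.2 361.3] [ 439  299  124  101 8515] [0.5293 0.3269 0.009 ]
[615.1 319.4] [611 305   7  23  89] [0.5838 0.3421 0.009 ]
```

>>> send_rows(
  motion=[
    [[0,0,0,0.06,0.125,0,0.25],[0,0,0,0,0,0,0.25],[0,0,0,0,0,0,0.25],[0,0,0,0,0,0,1],[0,0,0,0,0,0,1]],
  ],
)

```text
clock: 46.33
tool_pos: [0.4477, 0.3916, 0.0205]
eef_rot: [-0.455, 0.542, -0.542, 0.455]
contact_force: [0.6, -0.0, -0.8]
opening: 0.244
```

>>> send_rows(
  motion=[
    [[0,0,0,0,0,0,1],[0,0,0,0,0,0,1],[0,0,0,0,-0.6,0,1],[0,0,0,0,-1,0,1],[0,0,0,0,-1,0,1]],
  ],
)

```text
clock: 46.75
tool_pos: [0.4474, 0.3912, 0.0734]
eef_rot: [0.455, -0.542, 0.542, -0.454]
contact_force: [-0.1, 0.5, -0.2]
opening: 0.234
```

Run:
```python
from h import *
s,R=st();w=snap("wrist");save(w,"w26",(200,200,440,350),3)
d=np.array((.4396,-.1503,.16))-s["tool_pos"]; print((R.T@d/.02).round(2))
```

```text
t 46.75 p [0.4474 0.3912 0.0734] x [-0.173 -0.985  0.001] y [-0.001 -0.001 -1.   ] z [ 0.985 -0.173 -0.001] F [-0.1  0.5 -0.2] op 20.6 q [-0.9   0.92  0.18  1.79 -0.32  0.46 -0.68]
[26.74 -4.31  4.3 ]
```

>>> send_rows(
  motion=[
    [[0,0,0,0.89,-0.87,0.14,1],[0,0,0,0.89,-0.87,0.14,1],[0,0,0,0.89,-0.87,0.14,1],[0,0,0,0.89,-0.87,0.14,1],[0,0,0,0.89,-0.87,0.14,1]],
  ],
)

```text
clock: 47.22
tool_pos: [0.446, 0.3006, 0.161]
eef_rot: [-0.454, 0.542, -0.542, 0.455]
contact_force: [0.4, -0.7, 0.0]
opening: 0.237
```

>>> send_rows(
  motion=[
    [[0,0,0,0.89,0,0.14,1],[0,0,0,0.89,0,0.14,1],[0,0,0,0.89,0,0.14,1],[0,0,0,0.89,0,0.14,1],[0,0,0,0.89,0,0.14,1]],
  ],
)

```text
clock: 47.63
tool_pos: [0.4446, 0.2106, 0.1603]
eef_rot: [0.454, -0.541, 0.542, -0.455]
contact_force: [1.2, -0.5, -0.5]
opening: 0.239
```

>>> send_rows(
  motion=[
    [[0,0,0,0.89,0,0.14,1],[0,0,0,0.89,0,0.14,1],[0,0,0,0.89,0,0.14,1],[0,0,0,0.89,0,0.14,1],[0,0,0,0.89,0,0.14,1]],
  ],
)

```text
clock: 48.05
tool_pos: [0.443, 0.1205, 0.1602]
eef_rot: [0.454, -0.541, 0.542, -0.455]
contact_force: [0.3, -0.7, -0.2]
opening: 0.237
```

>>> send_rows(
  motion=[
    [[0,0,0,0.89,0,0.14,1],[0,0,0,0.89,0,0.14,1],[0,0,0,0.89,0,0.14,1],[0,0,0,0.89,0,0.14,1],[0,0,0,0.89,0,0.14,1]],
  ],
)

```text
clock: 48.47
tool_pos: [0.4414, 0.0304, 0.1601]
eef_rot: [0.454, -0.541, 0.542, -0.455]
contact_force: [-0.0, 0.4, -0.6]
opening: 0.238
```

>>> send_rows(
  motion=[
    [[0,0,0,0.89,0,0.14,1],[0,0,0,0.89,0,0.14,1],[0,0,0,0.89,0,0.14,1],[0,0,0,0.89,0,0.14,1],[0,0,0,0.89,0,0.14,1]],
  ],
)

```text
clock: 48.88
tool_pos: [0.4397, -0.0598, 0.1601]
eef_rot: [0.454, -0.541, 0.542, -0.455]
contact_force: [-0.6, -1.1, 0.3]
opening: 0.238
```

>>> send_rows(
  motion=[
    [[0,0,0,0.89,0.5,0.14,1],[0,0,0,0.89,0.8,0.14,1],[0,0,0,0.89,0.9,0.14,1],[0,0,0,0.89,0.9,0.14,1],[0,0,0,0.89,0.9,0.14,1]],
  ],
)

```text
clock: 49.3
tool_pos: [0.4384, -0.15, 0.0794]
eef_rot: [0.454, -0.541, 0.542, -0.455]
contact_force: [0.7, -0.4, 0.9]
opening: 0.239
```

>>> send_rows(
  motion=[
    [[0,0,0,0,0.3,0,1],[0,0,0,0,0,0,1],[0,0,0,0,0,0,1],[0,0,0,0,0,0,1],[0,0,0,0,0,0,1]],
  ],
)

```text
clock: 49.72
tool_pos: [0.4387, -0.1478, 0.0745]
eef_rot: [0.455, -0.541, 0.541, -0.456]
contact_force: [-0.0, -0.1, -0.2]
opening: 0.235
```

Run:
```python
from h import *
s,R=st();w=snap("wrist");save(w,"w27",(160,130,480,330),2.5)
```

```text
t 49.72 p [ 0.4387 -0.1478  0.0745] x [-0.171 -0.985 -0.001] y [ 0.001  0.    -1.   ] z [ 0.985 -0.171  0.001] F [-0.  -0.1 -0.2] op 20.7 q [ 0.22  0.83  0.    2.18 -0.03  0.13  0.08]
```

Run:
```python
from chk import *
chk(160,130,2.5,{"38top":(398,237),"0top":(397,401),"L":(329,250),"R":(469,250),"36,38 top":(627,237),"36 bot":(622,358)})
```

```text
t 49.77 p [ 0.4387 -0.148   0.0744] x [-0.171 -0.985 -0.   ] y [ 0.001  0.    -1.   ] z [ 0.985 -0.171  0.001] F [-0.6 -0.6  0.1] op 20.7 q [ 0.22  0.83  0.    2.18 -0.03  0.13  0.08]
38top [-11.9   1.1]
0top [26.1  0.9]
L [ -9.1 -13. ]
R [-9.  15.6]
36,38 top [-11.9  47.7]
36 bot [15.7 48.8]
```

>>> send_rows(
  motion=[
    [[0,0,0,0.09,0,0.06,1],[0,0,0,0,0.5,0,1],[0,0,0,0,0.45,0,1],[0,0,0,0,0.24,0,1],[0,0,0,0,0,0,1]],
  ],
)

```text
clock: 50.23
tool_pos: [0.4387, -0.1507, 0.0494]
eef_rot: [-0.455, 0.542, -0.541, 0.455]
contact_force: [-0.6, 0.4, 6.9]
opening: 0.239
```

Run:
```python
from h import *
s,R=st();w=snap("wrist");save(w,"w28",(160,130,480,330),2.5)
```

```text
t 50.23 p [ 0.4387 -0.1507  0.0494] x [-0.173 -0.985 -0.   ] y [-0.  0. -1.] z [ 0.985 -0.173 -0.   ] F [-0.6  0.4  6.9] op 21.0 q [ 0.23  0.88  0.    2.18 -0.02  0.08  0.08]
```

>>> send_rows(
  motion=[
    [[0,0,0,0,-0.03,0,1],[0,0,0,0,0,0,0.45],[0,0,0,0,0,0,0.3],[0,0,0,0,0,0,0.3],[0,0,0,0,0,0,0.3]],
  ],
)

```text
clock: 50.7
tool_pos: [0.4388, -0.1509, 0.05]
eef_rot: [-0.455, 0.542, -0.541, 0.455]
contact_force: [0.6, -0.2, -0.9]
opening: 0.352
```

>>> send_rows(
  motion=[
    [[0,0,0,0,-0.5,0,0.3],[0,0,0,0,-1,0,0.3],[0,0,0,0,-1,-0.5,0.25],[0,0,0,0,-1,-0.5,0.25],[0,0,0,0,-1,-0.5,0.25]],
  ],
)

```text
clock: 51.12
tool_pos: [0.4088, -0.1456, 0.1417]
eef_rot: [0.455, -0.542, 0.542, -0.455]
contact_force: [0.1, 0.3, -0.0]
opening: 0.374
```

>>> send_rows(
  motion=[
    [[0,0,0,-0.4,-1,-0.5,0.25],[0,0,0,-0.4,-1,-0.5,0.25],[0,0,0,-0.4,-1,-0.5,0.25],[0,0,0,-0.2,-1,-0.5,0.25],[0,0,0,0,0,0,0.25]],
  ],
)

```text
clock: 51.53
tool_pos: [0.3737, -0.1104, 0.2232]
eef_rot: [0.454, -0.541, 0.542, -0.456]
contact_force: [-0.5, 0.7, -0.8]
opening: 0.373
```

Run:
```python
from h import *
s,R=st();w=snap("wrist");save(w,"w29")
b=snap("side");save(b,"s29",(280,160,460,330),4);a=snap("scene");save(a,"a29",(280,150,460,320),4)
```

```text
t 51.53 p [ 0.3737 -0.1104  0.2232] x [-0.172 -0.985 -0.   ] y [ 0.003 -0.    -1.   ] z [ 0.985 -0.172  0.003] F [-0.5  0.7 -0.8] op 32.9 q [ 0.15  0.46  0.03  2.28 -0.04  0.4   0.04]
```

Run:
```python
from h import *
a=snap("scene");b=snap("side")
A=lambda u,v:(280+u/4,150+v/4)
B=lambda u,v:(280+u/4,160+v/4)
for n,p,q in [("frameR",(303,490),(285,515)),("frameL",(90,607),(58,637)),("button",(450,462),(435,475)),("knobtop",(503,458),(494,530)),("blackknob",(356,548),(335,600)),("hoodbarL",(403,130),(405,130)),("hoodbarR",(488,190),(492,212)),("pocket 36,-38",(298,460),(275,466))]:
    print(n,tri((a,b),(A(*p),B(*q))).round(3))
```

```text
frameR [ 0.428 -0.274  0.085]
frameL [ 0.262 -0.207  0.073]
button [ 0.537 -0.338  0.053]
knobtop [ 0.472 -0.398  0.192]
blackknob [ 0.39  -0.342  0.126]
hoodbarL [ 0.682 -0.182  0.205]
hoodbarR [ 0.659 -0.272  0.213]
pocket 36,-38 [ 0.468 -0.242  0.046]
```

```bash
cat >> h.py <<'E'
YAW=np.deg2rad(-10.)
UX=np.array([np.cos(YAW),np.sin(YAW),0]);UY=np.array([-np.sin(YAW),np.cos(YAW),0])
def Rpush(th):
    y=np.cos(th)*np.array([0,0,-1.])-np.sin(th)*UX; z=UY; x=np.cross(y,z)
    return np.stack([x,y,z],1)
TC=np.array([0.4448,-0.1903,0])
E
python3 - <<'E'
from h import *
a=plan((0.385,-.165,.22),R=Rpush(.0),g=.32)
b=plan((0.372,-.1774,.12),R=Rpush(.16),g=.32,start=a,n=5)
E
```

```text
dist 0.0545 rot [ 1.000e-03 -1.571e+00 -0.000e+00] rows 20
[0,-0.98,0,0.13,0,0.05,0.32],
[0,-0.98,0,0.13,0,0.04,0.32],
[0,-0.98,0,0.13,0,0.03,0.32],
[0,-0.98,0,0.14,0,0.02,0.32],
[0,-0.98,0,0.14,0,0.01,0.32],
[0,-0.98,0,0.14,0,0,0.32],
[0,-0.98,0,0.14,0,-0.02,0.32],
[0,-0.98,0,0.13,0,-0.03,0.32],
[0,-0.98,0,0.13,0,-0.04,0.32],
[0,-0.98,0,0.13,0,-0.05,0.32],
[0,-0.98,0,0.12,0,-0.06,0.32],
[0,-0.98,0,0.12,0,-0.07,0.32],
[0,-0.98,0,0.11,0,-0.07,0.32],
[0,-0.98,0,0.11,0,-0.08,0.32],
[0,-0.98,0,0.1,0,-0.09,0.32],
[0,-0.98,0,0.09,0,-0.1,0.32],
[0,-0.98,0,0.08,0,-0.11,0.32],
[0,-0.98,0,0.08,0,-0.11,0.32],
[0,-0.98,0,0.07,0,-0.12,0.32],
[0,-0.98,0,0.06,0,-0.12,0.32],
dist 0.1016 rot [ 0.   -0.    0.16] rows 5
[0,0,0.4,-0.11,1,-0.14,0.32],
[0,0,0.4,-0.07,1,-0.14,0.32],
[0,0,0.4,-0.04,1,-0.14,0.32],
[0,0,0.4,-0.01,1.01,-0.14,0.32],
[0,0,0.4,0.02,1.01,-0.14,0.32],
```

>>> send_rows(
  motion=[
    [[0,-0.98,0,0.13,0,0.05,0.32],[0,-0.98,0,0.13,0,0.04,0.32],[0,-0.98,0,0.13,0,0.03,0.32],[0,-0.98,0,0.14,0,0.02,0.32],[0,-0.98,0,0.14,0,0.01,0.32]],
  ],
)

```text
clock: 52.2
tool_pos: [0.3776, -0.1251, 0.2193]
eef_rot: [0.552, -0.442, 0.441, -0.552]
contact_force: [0.8, 0.7, -0.3]
opening: 0.342
```

>>> send_rows(
  motion=[
    [[0,-0.98,0,0.14,0,0,0.32],[0,-0.98,0,0.14,0,-0.02,0.32],[0,-0.98,0,0.13,0,-0.03,0.32],[0,-0.98,0,0.13,0,-0.04,0.32],[0,-0.98,0,0.13,0,-0.05,0.32]],
  ],
)

```text
clock: 52.62
tool_pos: [0.3798, -0.1387, 0.2193]
eef_rot: [0.628, -0.326, 0.325, -0.628]
contact_force: [-0.4, 0.2, -0.6]
opening: 0.343
```

>>> send_rows(
  motion=[
    [[0,-0.98,0,0.12,0,-0.06,0.32],[0,-0.98,0,0.12,0,-0.07,0.32],[0,-0.98,0,0.11,0,-0.07,0.32],[0,-0.98,0,0.11,0,-0.08,0.32],[0,-0.98,0,0.1,0,-0.09,0.32]],
  ],
)

```text
clock: 53.03
tool_pos: [0.3823, -0.1519, 0.2193]
eef_rot: [-0.679, 0.198, -0.197, 0.679]
contact_force: [0.0, 0.6, -0.3]
opening: 0.341
```

>>> send_rows(
  motion=[
    [[0,-0.98,0,0.09,0,-0.1,0.32],[0,-0.98,0,0.08,0,-0.11,0.32],[0,-0.98,0,0.08,0,-0.11,0.32],[0,-0.98,0,0.07,0,-0.12,0.32],[0,-0.98,0,0.06,0,-0.12,0.32]],
  ],
)

```text
clock: 53.45
tool_pos: [0.3847, -0.1653, 0.2193]
eef_rot: [-0.704, 0.062, -0.061, 0.705]
contact_force: [-0.0, 0.3, -0.8]
opening: 0.34
```

Run:
```python
from h import *
s,R=st();w=snap("wrist");save(w,"w30")
b=plan((0.372,-.1774,.12),R=Rpush(.16),g=.32,n=6)
```

```text
t 53.45 p [ 0.3847 -0.1653  0.2193] x [ 0.985 -0.173 -0.002] y [-0.002  0.001 -1.   ] z [0.173 0.985 0.001] F [-0.   0.3 -0.8] op 29.9 q [ 0.6   0.52 -0.45  2.19  0.45  0.53  1.2 ]
dist 0.1007 rot [-0.001  0.003  0.158] rows 6
[0,0.01,0.33,-0.09,0.83,-0.11,0.32],
[0,0.01,0.33,-0.07,0.83,-0.11,0.32],
[0,0.01,0.33,-0.04,0.83,-0.11,0.32],
[0,0.01,0.33,-0.02,0.83,-0.11,0.32],
[0,0.01,0.33,0,0.83,-0.11,0.32],
[0,0.01,0.33,0.02,0.83,-0.11,0.32],
```

>>> send_rows(
  motion=[
    [[0,0.01,0,-0.1,0.8,-0.12,0.32],[0,0,0,-0.1,0.8,-0.12,0.32],[0,0,0,-0.1,0.8,-0.12,0.32],[0,0,0,-0.1,0.8,-0.12,0.32],[0,0,0,-0.1,0.8,-0.12,0.32]],
  ],
)

```text
clock: 53.92
tool_pos: [0.3727, -0.1751, 0.1389]
eef_rot: [-0.704, 0.064, -0.063, 0.705]
contact_force: [0.5, -0.1, 0.7]
opening: 0.34
```

Run:
```python
from h import *
s,R=st()
d=TC-s["tool_pos"]; print("tray frame x,y of tcp",-(d@UX)*1000,-(d@UY)*1000)
```

```text
t 53.92 p [ 0.3727 -0.1751  0.1389] x [ 0.984 -0.179 -0.001] y [-0.001  0.001 -1.   ] z [0.179 0.984 0.001] F [ 0.5 -0.1  0.7] op 30.0 q [ 0.48  0.67 -0.24  2.29  0.63  0.25  1.06]
tray frame x,y of tcp -73.64887230803315 2.4130056012413577
```

>>> send_rows(
  motion=[
    [[0,0,0.06,-0.2,0,-0.1,0.32],[0,0,0.06,-0.05,0.5,0,0.32],[0,0,0.06,0,0.8,0,0.32],[0,0,0.06,0,0.8,0,0.32],[0,0,0.06,0,0.8,0,0.32]],
  ],
)

```text
clock: 54.33
tool_pos: [0.3672, -0.1762, 0.0819]
eef_rot: [-0.703, 0.072, -0.055, 0.705]
contact_force: [-0.3, -0.4, 0.5]
opening: 0.343
```

Run:
```python
from h import *
s,R=st();w=snap("wrist");save(w,"w31")
d=TC-s["tool_pos"]; print("tray frame x,y of tcp",-(d@UX)*1000,-(d@UY)*1000)
```

```text
t 54.33 p [ 0.3672 -0.1762  0.0819] x [ 0.984 -0.178 -0.024] y [-0.023  0.004 -1.   ] z [0.178 0.984 0.   ] F [-0.3 -0.4  0.5] op 30.1 q [ 0.36  0.8  -0.05  2.32  0.72  0.06  1.  ]
tray frame x,y of tcp -78.89293575204516 0.3883095178734839
```

>>> send_rows(
  motion=[
    [[0,0,0.5,0,0,0,0.32],[0,0,0.5,0,0,0,0.32],[0,0,0.5,0,0,0,0.32],[0,0,0.1,0.05,0.3,0,0.32],[0,0,0,0.05,0.3,0,0.32]],
  ],
)

```text
clock: 54.8
tool_pos: [0.3682, -0.1763, 0.0701]
eef_rot: [-0.697, 0.116, -0.011, 0.707]
contact_force: [-0.1, 1.2, 0.1]
opening: 0.339
```

Run:
```python
from h import *
s,R=st()
d=TC-s["tool_pos"]; print("tray frame x,y of tcp",-(d@UX)*1000,-(d@UY)*1000)
t=s["tool_pos"]+R@np.array([.009,.014,0]); d=t-TC; print("tip front",d@UX*1000,t[2])
plan(TC-UX*.079+np.array([0,0,.0485]),R=Rpush(.16),g=.32,n=5)
```

```text
t 54.8 p [ 0.3682 -0.1763  0.0701] x [ 0.973 -0.176 -0.149] y [-0.146  0.028 -0.989] z [0.178 0.984 0.001] F [-0.1  1.2  0.1] op 29.8 q [ 0.47  0.85 -0.24  2.2   0.66  0.32  1.04]
tray frame x,y of tcp -77.91262788314445 0.5021775911723371
tip front -71.097362187625 0.05493623834380516
dist 0.0217 rot [-0.002 -0.005  0.011] rows 5
[0,-0.01,0.03,0.02,0.22,-0.01,0.32],
[0,-0.01,0.03,0.02,0.22,-0.01,0.32],
[0,-0.01,0.03,0.02,0.22,-0.01,0.32],
[0,-0.01,0.03,0.02,0.22,-0.01,0.32],
[0,-0.01,0.03,0.02,0.22,-0.01,0.32],
```

>>> send_rows(
  motion=[
    [[0,-0.01,0,0.02,0.22,0,0.32],[0,-0.01,0,0.02,0.22,0,0.32],[0,-0.01,0,0.02,0.22,0,0.32],[0,-0.01,0,0.02,0.22,0,0.32],[0,-0.01,0,0.02,0.2,0,0.32]],
  ],
)

```text
clock: 55.22
tool_pos: [0.3655, -0.1756, 0.0481]
eef_rot: [-0.698, 0.115, -0.007, 0.707]
contact_force: [-0.1, 0.3, -0.4]
opening: 0.34
```

```bash
cat > tp.py <<'E'
from h import *
s,R=st()
for n,o in [("tcp",(0,0,0)),("tipfront",(.009,.014,0)),("front@+",(.009,-.012,0))]:
    t=s["tool_pos"]+R@np.array(o); d=t-TC; print(n,(d@UX*1000).round(1),(d@UY*1000).round(1),t[2].round(4))
w=snap("side");save(w,"side_%d"%int(s["clock"]*100),(280,190,420,310),5);
E
python3 tp.py; ls -t pics | head -1
```

```text
t 55.22 p [ 0.3655 -0.1756  0.0481] x [ 0.974 -0.17  -0.152] y [-0.15   0.027 -0.988] z [0.172 0.985 0.   ] F [-0.1  0.3 -0.4] op 29.9 q [ 0.43  0.89 -0.18  2.21  0.69  0.26  1.01]
tcp -80.7 0.7 0.0481
tipfront -73.9 0.7 0.0329
front@+ -69.9 0.7 0.0586
side_5521.png
```

>>> send_rows(
  motion=[
    [[0,0,0,0.2,-0.03,0,0.32],[0,0,0,0.2,-0.03,0,0.32],[0,0,0,0.2,-0.03,0,0.32],[0,0,0,0.2,-0.03,0,0.32],[0,0,0,0.2,-0.03,0,0.32]],
  ],
)

```text
clock: 55.68
tool_pos: [0.3861, -0.1794, 0.0486]
eef_rot: [-0.698, 0.115, -0.008, 0.707]
contact_force: [-1.4, 0.5, -0.5]
opening: 0.339
```

```bash
python3 tp.py
```

```text
t 55.68 p [ 0.3861 -0.1794  0.0486] x [ 0.974 -0.171 -0.151] y [-0.149  0.027 -0.988] z [0.173 0.985 0.001] F [-1.4  0.5 -0.5] op 29.8 q [ 0.45  0.9  -0.23  2.15  0.66  0.33  1.04]
tcp -59.7 0.6 0.0486
tipfront -53.0 0.6 0.0334
front@+ -49.0 0.6 0.0591
```

>>> send_rows(
  motion=[
    [[0,0,0,0.2,-0.03,0,0.32],[0,0,0,0.2,-0.03,0,0.32],[0,0,0,0.2,-0.03,0,0.32],[0,0,0,0.2,-0.03,0,0.32],[0,0,0,0.2,-0.03,0,0.32]],
  ],
)

```text
clock: 56.15
tool_pos: [0.4056, -0.1828, 0.0485]
eef_rot: [-0.698, 0.115, -0.007, 0.707]
contact_force: [-3.0, 0.5, 2.8]
opening: 0.338
```

>>> send_rows(
  motion=[
    [[0,0,-0.1,0.2,-0.03,0,0.32],[0,0,-0.1,0.2,-0.03,0,0.32],[0,0,-0.1,0.2,-0.03,0,0.32],[0,0,-0.1,0.2,-0.03,0,0.32],[0,0,-0.1,0.2,-0.03,0,0.32]],
  ],
)

```text
clock: 56.57
tool_pos: [0.4265, -0.1862, 0.0486]
eef_rot: [-0.7, 0.1, -0.022, 0.707]
contact_force: [-0.9, -0.2, 0.1]
opening: 0.337
```

```bash
python3 tp.py; ls -t pics | head -1
python3 - <<'E'
from h import *
w=snap("wrist");save(w,"w32")
E
```

```text
t 56.57 p [ 0.4265 -0.1862  0.0486] x [ 0.979 -0.171 -0.11 ] y [-0.108  0.02  -0.994] z [0.173 0.985 0.001] F [-0.9 -0.2  0.1] op 29.7 q [ 0.46  0.9  -0.26  2.07  0.65  0.37  1.06]
tcp -18.7 0.8 0.0486
tipfront -11.3 0.8 0.0337
front@+ -8.4 0.8 0.0595
side_5656.png
```

>>> send_rows(
  motion=[
    [[0,0,-0.14,0.25,-0.03,0,0.32],[0,0,-0.14,0.25,-0.03,0,0.32],[0,0,-0.14,0.25,-0.02,0,0.32],[0,0,-0.14,0.25,-0.02,0,0.32],[0,0,-0.14,0.25,-0.02,0,0.32]],
  ],
)

```text
clock: 57.08
tool_pos: [0.4508, -0.1906, 0.0488]
eef_rot: [-0.702, 0.081, -0.042, 0.706]
contact_force: [-1.4, 0.2, -0.3]
opening: 0.341
```

>>> send_rows(
  motion=[
    [[0,0,-0.13,0.25,-0.015,0,0.32],[0,0,-0.13,0.25,-0.01,0,0.32],[0,0,-0.13,0.25,-0.01,0,0.32],[0,0,-0.13,0.25,0,0,0.32],[0,0,-0.13,0.25,0,0,0.32]],
  ],
)

```text
clock: 57.5
tool_pos: [0.4753, -0.1949, 0.0486]
eef_rot: [-0.704, 0.062, -0.06, 0.705]
contact_force: [-1.9, 0.0, 0.1]
opening: 0.34
```

```bash
python3 tp.py; ls -t pics | head -1
python3 - <<'E'
from h import *
w=snap("wrist");save(w,"w33")
E
```

```text
t 57.5 p [ 0.4753 -0.1949  0.0486] x [ 0.985 -0.173 -0.003] y [-0.003  0.001 -1.   ] z [0.173 0.985 0.001] F [-1.9  0.   0.1] op 30.0 q [ 0.44  0.9  -0.23  2.03  0.68  0.29  1.04]
tcp 30.8 0.7 0.0486
tipfront 39.8 0.7 0.0346
front@+ 39.9 0.7 0.0606
side_5750.png
```

>>> send_rows(
  motion=[
    [[0,0,0,0.22,0.015,0,0.32],[0,0,0,0.22,0.015,0,0.32],[0,0,0,0.22,0.015,0,0.32],[0,0,0,0.22,0.015,0,0.32],[0,0,0,0.22,0.015,0,0.32]],
  ],
)

```text
clock: 58.02
tool_pos: [0.4971, -0.1988, 0.047]
eef_rot: [-0.704, 0.063, -0.06, 0.705]
contact_force: [-2.1, 0.8, 0.5]
opening: 0.344
```

>>> send_rows(
  motion=[
    [[0,0,0,0.22,0,0,0.32],[0,0,0,0.22,0,0,0.32],[0,0,0,0.22,0,0,0.32],[0,0,0,0.22,0,0,0.32],[0,0,0,0.22,0,0,0.32]],
  ],
)

```text
clock: 58.43
tool_pos: [0.5187, -0.2025, 0.0469]
eef_rot: [-0.704, 0.063, -0.06, 0.705]
contact_force: [-1.9, -0.2, 1.5]
opening: 0.342
```

```bash
python3 tp.py; ls -t pics | head -1
python3 - <<'E'
from h import *
w=snap("wrist");save(w,"w34")
w=snap("scene");save(w,"a34",(280,150,460,320),4)
E
```

```text
t 58.43 p [ 0.5187 -0.2025  0.0469] x [ 0.985 -0.173 -0.004] y [-0.004  0.001 -1.   ] z [0.173 0.985 0.001] F [-1.9 -0.2  1.5] op 30.1 q [ 0.47  0.93 -0.3   1.89  0.63  0.41  1.09]
tcp 74.9 0.8 0.0469
tipfront 83.9 0.8 0.0329
front@+ 84.0 0.8 0.0589
side_5843.png
```

>>> send_rows(
  motion=[
    [[0,0,0,0.13,0,0,0.32],[0,0,0,0.13,0,0,0.32],[0,0,0,0.13,0,0,0.32],[0,0,0,0.13,0,0,0.32],[0,0,0,0.13,0,0,0.32]],
  ],
)

```text
clock: 59.0
tool_pos: [0.5312, -0.2047, 0.0469]
eef_rot: [-0.704, 0.063, -0.06, 0.705]
contact_force: [-2.0, -0.4, 1.2]
opening: 0.343
```

>>> send_rows(
  motion=[
    [[0,0,0,0.08,0,0,0.32],[0,0,0,0.08,0,0,0.32],[0,0,0,0.08,0,0,0.32],[0,0,0,0,0,0,0.32],[0,0,0,0,0,0,0.32]],
  ],
)

```text
clock: 59.42
tool_pos: [0.5355, -0.2056, 0.0468]
eef_rot: [-0.704, 0.063, -0.06, 0.705]
contact_force: [-1.6, -0.1, 0.8]
opening: 0.342
```

>>> send_rows(
  motion=[
    [[0,0,0,0.06,0,0,0.32],[0,0,0,0.06,0,0,0.32],[0,0,0,0.06,0,0,0.32],[0,0,0,0,0,0,0.32],[0,0,0,0,0,0,0.32]],
  ],
)

```text
clock: 59.83
tool_pos: [0.5358, -0.2057, 0.0465]
eef_rot: [-0.704, 0.065, -0.057, 0.705]
contact_force: [-9.3, 1.7, 6.5]
opening: 0.339
```

```bash
python3 tp.py
python3 - <<'E'
from h import *
w=snap("wrist");save(w,"w35")
w=snap("side");save(w,"s35",(340,190,460,290),6)
E
```

```text
t 59.83 p [ 0.5358 -0.2057  0.0465] x [ 0.985 -0.173 -0.011] y [-0.011  0.002 -1.   ] z [ 0.173  0.985 -0.   ] F [-9.3  1.7  6.5] op 29.8 q [ 0.47  0.95 -0.33  1.83  0.62  0.47  1.11]
tcp 92.3 0.6 0.0465
tipfront 101.2 0.6 0.0324
front@+ 101.4 0.6 0.0584
```

>>> send_rows(
  motion=[
    [[0,0,0,-0.3,0,0,0.32],[0,0,0,-0.5,0,0,0.32],[0,0,0,-0.7,-0.3,0,0.32],[0,0,0,-0.8,-0.8,0,0.32],[0,0,0,-0.8,-1,0,0.32]],
  ],
)

```text
clock: 60.4
tool_pos: [0.4786, -0.1951, 0.0888]
eef_rot: [-0.704, 0.062, -0.06, 0.705]
contact_force: [0.6, 0.0, 0.5]
opening: 0.338
```

>>> send_rows(
  motion=[
    [[0,0,0,-0.6,-1,0,0.32],[0,0,0,-0.6,-1,0,0.32],[0,0,0,-0.3,-1,0,0.32],[0,0,0,0,-1,0,0.32],[0,0,0,0,-1,0,0.32]],
  ],
)

```text
clock: 60.82
tool_pos: [0.45, -0.1904, 0.1906]
eef_rot: [-0.704, 0.062, -0.061, 0.705]
contact_force: [1.3, -0.8, -1.7]
opening: 0.344
```

Run:
```python
from h import *
s,R=st()
w=snap("wrist");save(w,"w36")
w=snap("side");save(w,"s36",(320,170,460,290),5)
w=snap("scene");save(w,"a36",(320,150,460,270),5)
```

```text
t 60.82 p [ 0.45   -0.1904  0.1906] x [ 0.985 -0.173 -0.001] y [-0.001  0.001 -1.   ] z [0.173 0.985 0.001] F [ 1.3 -0.8 -1.7] op 30.2 q [ 0.6   0.65 -0.46  2.02  0.5   0.59  1.18]
```

Run:
```python
from h import *
plan((0.6584,-.2265,.32),-10,g=.2,n=20)
```

```text
dist 0.2469 rot [-2.000e-03  1.571e+00  1.000e-03] rows 20
[0,0.98,0,0.53,-0.32,0,0.2],
[0,0.98,0,0.52,-0.32,0.04,0.2],
[0,0.98,0,0.52,-0.32,0.08,0.2],
[0,0.98,0,0.51,-0.32,0.12,0.2],
[0,0.98,0,0.5,-0.32,0.16,0.2],
[0,0.98,0,0.49,-0.32,0.2,0.2],
[0,0.98,0,0.47,-0.32,0.24,0.2],
[0,0.98,0,0.45,-0.32,0.28,0.2],
[0,0.98,0,0.42,-0.32,0.31,0.2],
[0,0.98,0,0.4,-0.32,0.34,0.2],
[0,0.98,0,0.37,-0.32,0.37,0.2],
[0,0.98,0,0.34,-0.32,0.4,0.2],
[0,0.98,0,0.31,-0.32,0.43,0.2],
[0,0.98,0,0.27,-0.32,0.45,0.2],
[0,0.98,0,0.24,-0.32,0.47,0.2],
[0,0.98,0,0.2,-0.32,0.49,0.2],
[0,0.98,0,0.16,-0.32,0.5,0.2],
[0,0.98,0,0.12,-0.32,0.51,0.2],
[0,0.98,0,0.08,-0.32,0.52,0.2],
[0,0.98,0,0.04,-0.32,0.52,0.2],
```

>>> send_rows(
  motion=[
    [[0,0.98,0,0.53,-0.65,0,0.2],[0,0.98,0,0.52,-0.65,0.04,0.2],[0,0.98,0,0.52,-0.65,0.08,0.2],[0,0.98,0,0.51,-0.65,0.12,0.2],[0,0.98,0,0.5,-0.65,0.16,0.2]],
  ],
)

```text
clock: 61.38
tool_pos: [0.5018, -0.1999, 0.2534]
eef_rot: [-0.679, 0.2, -0.197, 0.679]
contact_force: [-0.0, 0.8, 0.4]
opening: 0.4
```

>>> send_rows(
  motion=[
    [[0,0.98,0,0.49,-0.65,0.2,0.2],[0,0.98,0,0.47,-0.65,0.24,0.2],[0,0.98,0,0.45,-0.65,0.28,0.2],[0,0.98,0,0.42,-0.65,0.31,0.2],[0,0.98,0,0.4,-0.65,0.34,0.2]],
  ],
)

```text
clock: 61.8
tool_pos: [0.554, -0.209, 0.318]
eef_rot: [0.627, -0.329, 0.325, -0.627]
contact_force: [-0.2, 0.8, 0.3]
opening: 0.398
```

>>> send_rows(
  motion=[
    [[0,0.98,0,0.37,0,0.37,0.2],[0,0.98,0,0.34,0,0.4,0.2],[0,0.98,0,0.31,0,0.43,0.2],[0,0.98,0,0.27,0,0.45,0.2],[0,0.98,0,0.24,0,0.47,0.2]],
  ],
)

```text
clock: 62.22
tool_pos: [0.6059, -0.2179, 0.3169]
eef_rot: [0.552, -0.444, 0.441, -0.55]
contact_force: [-0.3, -0.4, -0.0]
opening: 0.397
```

>>> send_rows(
  motion=[
    [[0,0.98,0,0.2,0,0.49,0.2],[0,0.98,0,0.16,0,0.5,0.2],[0,0.98,0,0.12,0,0.51,0.2],[0,0.98,0,0.08,0,0.52,0.2],[0,0.98,0,0.04,0,0.52,0.2]],
  ],
)

```text
clock: 62.63
tool_pos: [0.6577, -0.2265, 0.3165]
eef_rot: [-0.456, 0.543, -0.54, 0.453]
contact_force: [-0.2, -0.1, -0.0]
opening: 0.401
```

>>> send_rows(
  motion=[
    [[0,0,0,0,0,0,0.2],[0,0,0,0,0,0,0.2],[0,0,0,0,0,0,0.2],[0,0,0,0,0,0,0.2],[0,0,0,0,0,0,0.2]],
  ],
)

```text
clock: 63.05
tool_pos: [0.6566, -0.2266, 0.3184]
eef_rot: [-0.456, 0.542, -0.539, 0.455]
contact_force: [0.5, -0.4, -0.5]
opening: 0.4
```

Run:
```python
from h import *
s,R=st()
w=snap("wrist");save(w,"w37")
for X in [(0.6584,-.228,.2285)]: print(proj(w,X).round(1), proj(w,np.array(X)+.039*UY), proj(w,np.array(X)-.039*UY))
```

```text
t 63.05 p [ 0.6566 -0.2266  0.3184] x [-0.169 -0.986 -0.001] y [-0.004  0.001 -1.   ] z [ 0.986 -0.169 -0.004] F [ 0.5 -0.4 -0.5] op 35.2 q [ 0.3   0.73 -0.08  1.24  0.06  1.18  0.05]
[320.9 215.2] [321.28984663 156.05608336] [320.50090778 268.64474526]
```

>>> send_rows(
  motion=[
    [[0,0,0,0,0.95,0.13,0.2],[0,0,0,0,0.95,0,0.2],[0,0,0,0,0.95,0,0.2],[0,0,0,0,0.95,0,0.2],[0,0,0,0,0.9,0,0.2]],
  ],
  force=20,
)

```text
clock: 63.52
tool_pos: [0.659, -0.2268, 0.2237]
eef_rot: [-0.456, 0.542, -0.54, 0.455]
contact_force: [0.6, -0.2, 0.3]
opening: 0.401
```

>>> send_rows(
  motion=[
    [[0,0,0,0,0,0,0.2],[0,0,0,0,0,0,1],[0,0,0,0,0,0,1],[0,0,0,0,0,0,1],[0,0,0,0,0,0,1]],
  ],
)

```text
clock: 63.93
tool_pos: [0.6599, -0.227, 0.2259]
eef_rot: [-0.456, 0.541, -0.54, 0.455]
contact_force: [-5.9, 0.8, 2.8]
opening: 0.12
```

Run:
```python
from h import *
s,R=st()
w=snap("wrist");save(w,"w38")
```

```text
t 63.93 p [ 0.6599 -0.227   0.2259] x [-0.17  -0.985 -0.   ] y [-0.002  0.001 -1.   ] z [ 0.985 -0.17  -0.002] F [-5.9  0.8  2.8] op 10.6 q [ 0.3   0.82 -0.08  1.35  0.07  0.98  0.04]
```

>>> send_rows(
  motion=[
    [[0,0,0,0,0.063,-0.485,1],[0,0,0,0,0.087,-0.481,1],[0,0,0,0,0.111,-0.476,1],[0,0,0,0,0.135,-0.47,1],[0,0,0,0,0.158,-0.463,1]],
  ],
)

```text
clock: 64.4
tool_pos: [0.6145, -0.2191, 0.2148]
eef_rot: [0.455, -0.54, 0.541, -0.456]
contact_force: [4.1, -1.9, -3.1]
opening: 0.099
```

>>> send_rows(
  motion=[
    [[0,0,0,0,0.182,-0.454,1],[0,0,0,0,0.204,-0.445,1],[0,0,0,0,0.226,-0.434,1],[0,0,0,0,0.247,-0.422,1],[0,0,0,0,0.268,-0.409,1]],
  ],
)

```text
clock: 64.82
tool_pos: [0.5719, -0.2118, 0.1921]
eef_rot: [0.455, -0.54, 0.541, -0.456]
contact_force: [3.1, -0.8, -3.0]
opening: 0.099
```

Run:
```python
from h import *
s,R=st()
w=snap("side");save(w,"s39",(320,150,460,290),4)
```

```text
t 64.82 p [ 0.5719 -0.2118  0.1921] x [-0.17  -0.985 -0.   ] y [ 0.002 -0.    -1.   ] z [ 0.985 -0.17   0.002] F [ 3.1 -0.8 -3. ] op 8.7 q [ 0.33  0.74 -0.08  1.68  0.08  0.73  0.03]
```

Hood is following nicely. Continue the arc down.

>>> send_rows(
  motion=[
    [[0,0,0,0,0.288,-0.395,1],[0,0,0,0,0.307,-0.38,1],[0,0,0,0,0.326,-0.364,1],[0,0,0,0,0.344,-0.348,1],[0,0,0,0,0.361,-0.33,1]],
  ],
)

```text
clock: 65.28
tool_pos: [0.5359, -0.2056, 0.1596]
eef_rot: [0.455, -0.54, 0.541, -0.456]
contact_force: [3.3, -0.9, -2.5]
opening: 0.097
```

>>> send_rows(
  motion=[
    [[0,0,0,0,0.377,-0.312,1],[0,0,0,0,0.392,-0.292,1],[0,0,0,0,0.406,-0.273,1],[0,0,0,0,0.419,-0.252,1],[0,0,0,0,0.431,-0.231,1]],
  ],
)

```text
clock: 65.7
tool_pos: [0.5089, -0.201, 0.119]
eef_rot: [0.455, -0.541, 0.541, -0.456]
contact_force: [3.3, -1.0, -1.0]
opening: 0.095
```

>>> send_rows(
  motion=[
    [[0,0,0,0,0.442,-0.209,1],[0,0,0,0,0.452,-0.186,1],[0,0,0,0,0.461,-0.164,1],[0,0,0,0,0.3,-0.09,1],[0,0,0,0,0,0,1]],
  ],
)

```text
clock: 66.12
tool_pos: [0.4953, -0.1986, 0.0848]
eef_rot: [-0.456, 0.541, -0.54, 0.455]
contact_force: [3.7, -1.4, -2.8]
opening: 0.091
```

Run:
```python
from h import *
s,R=st()
w=snap("wrist");save(w,"w40")
w=snap("side");save(w,"s40",(320,170,460,290),5)
```

```text
t 66.12 p [ 0.4953 -0.1986  0.0848] x [-0.17  -0.985 -0.   ] y [-0.002  0.001 -1.   ] z [ 0.985 -0.17  -0.002] F [ 3.7 -1.4 -2.8] op 8.0 q [ 0.33  0.84 -0.05  1.97  0.12  0.34  0.01]
```

>>> send_rows(
  motion=[
    [[0,0,0,0,0.25,-0.07,1],[0,0,0,0,0.2,-0.05,1],[0,0,0,0,0.12,-0.03,1],[0,0,0,0,0.06,0,1],[0,0,0,0,0,0,1]],
  ],
)

```text
clock: 66.63
tool_pos: [0.492, -0.198, 0.0726]
eef_rot: [-0.456, 0.541, -0.54, 0.455]
contact_force: [4.2, -3.2, -3.1]
opening: 0.09
```

Run:
```python
from h import *
s,R=st()
```

```text
t 66.63 p [ 0.492  -0.198   0.0726] x [-0.17  -0.985 -0.   ] y [-0.002  0.001 -1.   ] z [ 0.985 -0.17  -0.002] F [ 4.2 -3.2 -3.1] op 7.9 q [ 0.33  0.86 -0.05  1.98  0.12  0.31  0.  ]
```

>>> send_rows(
  motion=[
    [[0,0,0,0,0.05,0,1],[0,0,0,0,0.05,0,1],[0,0,0,0,0,0,1],[0,0,0,0,0,0,1],[0,0,0,0,0,0,1]],
  ],
)

```text
clock: 67.05
tool_pos: [0.4916, -0.198, 0.0707]
eef_rot: [-0.456, 0.542, -0.54, 0.455]
contact_force: [4.4, -3.8, -2.1]
opening: 0.094
```

>>> send_rows(
  motion=[
    [[0,0,0,0,0,0,0.6],[0,0,0,0,0,0,0.45],[0,0,0,0,0,0,0.45],[0,0,0,0,0,0,0.45],[0,0,0,0,0,0,0.45]],
  ],
)

```text
clock: 67.47
tool_pos: [0.4901, -0.1972, 0.0706]
eef_rot: [-0.457, 0.543, -0.539, 0.455]
contact_force: [-0.4, 0.6, -0.1]
opening: 0.272
```

>>> send_rows(
  motion=[
    [[0,0,0,0,-0.5,0,0.45],[0,0,0,0,-1,0,0.45],[0,0,0,0,-1,0,0.45],[0,0,0,0,-1,0,0.45],[0,0,0,0,-1,0,0.45]],
  ],
)

```text
clock: 67.88
tool_pos: [0.4908, -0.1976, 0.1623]
eef_rot: [-0.456, 0.542, -0.539, 0.455]
contact_force: [-0.1, -0.1, -0.1]
opening: 0.275
```

Run:
```python
from h import *
s,R=st()
w=snap("wrist");save(w,"w41")
w=snap("side");save(w,"s41",(320,170,460,290),5)
```

```text
t 67.88 p [ 0.4908 -0.1976  0.1623] x [-0.17  -0.985 -0.001] y [-0.004  0.001 -1.   ] z [ 0.985 -0.17  -0.004] F [-0.1 -0.1 -0.1] op 24.2 q [ 0.34  0.7  -0.08  1.94  0.1   0.51  0.02]
```

Run:
```python
from h import *
s,R=st()
b=snap("side");a=snap("scene")
print("bottle base",onz(b,320+555/5,170+370/5,.0).round(3),onz(b,320+650/5,170+260/5,.12).round(3))
print("button side",onz(b,320+348/5,170+545/5,.055).round(4))
hsv=cv2.cvtColor(b[0],cv2.COLOR_RGB2HSV)
m=cv2.inRange(hsv,(50,120,50),(75,255,255)); m[:, :370]=0;m[:,420:]=0;m[:260]=0;m[300:]=0
n,l,st_,c=cv2.connectedComponentsWithStats(m); print(st_[1:],c[1:])
hs=cv2.cvtColor(a[0],cv2.COLOR_RGB2HSV)
m=cv2.inRange(hs,(50,120,50),(75,255,255)); m[:, :370]=0;m[:,420:]=0;m[:240]=0;m[300:]=0
n,l,st2,c2=cv2.connectedComponentsWithStats(m); print(st2[1:],c2[1:])
i=1+np.argmax(st_[1:,4]);j=1+np.argmax(st2[1:,4])
print(tri((a,b),(c2[j],c[i])), onz(b,*c[i],.055),onz(a,*c2[j],.055))
print(proj(snap("wrist"),(0.4904,-.1984,.076)))
plan((0.50,-.30,.2),-45,g=1)
```

```text
t 67.98 p [ 0.4928 -0.1983  0.164 ] x [-0.17  -0.985  0.   ] y [ 0.002 -0.    -1.   ] z [ 0.985 -0.17   0.002] F [-0.   0.4  0.6] op 24.1 q [ 0.34  0.7  -0.08  1.94  0.1   0.51  0.02]
bottle base [ 0.751 -0.373  0.   ] [ 0.784 -0.385  0.12 ]
button side [ 0.5375 -0.3409  0.055 ]
[[385 275   9   9  64]] [[388.78125  279.171875]]
[[388 262  10   8  59]] [[392.59322034 265.37288136]]
[ 0.53345075 -0.33916465  0.05885321] [ 0.53541335 -0.33930688  0.055     ] [ 0.53554999 -0.33778208  0.055     ]
[316.57315532 217.21924691]
dist 0.1102 rot [0.005 0.615 0.001] rows 10
[0.01,0.77,0,0.5,-0.2,0.13,1],
[0.01,0.77,0,0.49,-0.2,0.16,1],
[0.01,0.77,0,0.48,-0.2,0.19,1],
[0.01,0.77,0,0.46,-0.2,0.22,1],
[0.01,0.77,0,0.45,-0.2,0.25,1],
[0.01,0.77,0,0.43,-0.2,0.28,1],
[0.01,0.77,0,0.42,-0.2,0.3,1],
[0.01,0.77,0,0.4,-0.2,0.33,1],
[0.01,0.77,0,0.38,-0.2,0.35,1],
[0.01,0.77,0,0.35,-0.2,0.37,1],
```

Run:
```python
from h import *
plan((0.535,-.3385,.19),-45,g=1)
```

```text
dist 0.1507 rot [0.005 0.615 0.001] rows 10
[0.01,0.77,0,0.66,-0.15,0.34,1],
[0.01,0.77,0,0.63,-0.15,0.38,1],
[0.01,0.77,0,0.61,-0.15,0.42,1],
[0.01,0.77,0,0.58,-0.15,0.45,1],
[0.01,0.77,0,0.55,-0.15,0.49,1],
[0.01,0.77,0,0.52,-0.15,0.52,1],
[0.01,0.77,0,0.49,-0.15,0.55,1],
[0.01,0.77,0,0.46,-0.15,0.58,1],
[0.01,0.77,0,0.42,-0.15,0.61,1],
[0.01,0.77,0,0.38,-0.15,0.63,1],
```

>>> send_rows(
  motion=[
    [[0,0.77,0,0.66,-0.15,0.34,1],[0,0.77,0,0.63,-0.15,0.38,1],[0,0.77,0,0.61,-0.15,0.42,1],[0,0.77,0,0.58,-0.15,0.45,1],[0,0.77,0,0.55,-0.15,0.49,1]],
  ],
)

```text
clock: 68.55
tool_pos: [0.5129, -0.2682, 0.1742]
eef_rot: [-0.368, 0.607, -0.603, 0.365]
contact_force: [0.4, 0.6, -0.8]
opening: 0.008
```

>>> send_rows(
  motion=[
    [[0,0.77,0,0.52,-0.15,0.52,1],[0,0.77,0,0.49,-0.15,0.55,1],[0,0.77,0,0.46,-0.15,0.58,1],[0,0.77,0,0.42,-0.15,0.61,1],[0,0.77,0,0.38,-0.15,0.63,1]],
  ],
)

```text
clock: 68.97
tool_pos: [0.535, -0.3386, 0.1888]
eef_rot: [-0.271, 0.656, -0.652, 0.267]
contact_force: [-0.5, -0.3, -0.5]
opening: 0.006
```

>>> send_rows(
  motion=[
    [[0,0,0,0,0,0,1],[0,0,0,0,0,0,1],[0,0,0,0,0,0,1],[0,0,0,0,0,0,1],[0,0,0,0,0,0,1]],
  ],
)

```text
clock: 69.38
tool_pos: [0.5355, -0.3371, 0.1899]
eef_rot: [-0.272, 0.655, -0.652, 0.27]
contact_force: [-0.4, -0.3, 0.9]
opening: 0.003
```

Run:
```python
from h import *
s,R=st()
w=snap("wrist");save(w,"w42")
b=snap("side");save(b,"s42",(320,170,460,310),4)
hsv=cv2.cvtColor(w[0],cv2.COLOR_RGB2HSV)
m=cv2.inRange(hsv,(50,100,40),(75,255,255))
n,l,t,c=cv2.connectedComponentsWithStats(m)
for k in range(1,n):
    if t[k,4]>60: print(t[k],c[k].round(1),onz(w,*c[k],.055).round(4))
```

```text
t 69.38 p [ 0.5355 -0.3371  0.1899] x [-0.707 -0.707  0.001] y [-0.005  0.003 -1.   ] z [ 0.707 -0.707 -0.005] F [-0.4 -0.3  0.9] op 0.3 q [ 0.45  0.78  0.07  1.6  -0.07  0.77 -0.23]
[299 181  35  36 950] [316.1 199.2] [ 0.5315 -0.3388  0.055 ]
```

>>> send_rows(
  motion=[
    [[0,0,0,0.13,0.9,-0.06,1],[0,0,0,0,1,0,1],[0,0,0,0,1,0,1],[0,0,0,0,1,0,1],[0,0,0,0,0.8,0,1]],
  ],
)

```text
clock: 69.9
tool_pos: [0.5323, -0.3387, 0.095]
eef_rot: [-0.272, 0.655, -0.652, 0.269]
contact_force: [0.6, 0.3, -0.4]
opening: 0.011
```

>>> send_rows(
  motion=[
    [[0,0,0,0,0.1,0,1],[0,0,0,0,0.1,0,1],[0,0,0,0,0,0,1],[0,0,0,0,0,0,1],[0,0,0,0,0,0,1]],
  ],
)

```text
clock: 70.32
tool_pos: [0.5333, -0.3398, 0.0936]
eef_rot: [-0.271, 0.654, -0.653, 0.27]
contact_force: [0.4, 0.4, -0.1]
opening: 0.002
```

Run:
```python
from h import *
s,R=st()
w=snap("wrist");save(w,"w43",(200,180,440,330),3)
```

```text
t 70.32 p [ 0.5333 -0.3398  0.0936] x [-0.708 -0.706  0.001] y [-0.002  0.    -1.   ] z [ 0.706 -0.708 -0.002] F [ 0.4  0.4 -0.1] op 0.2 q [ 0.46  0.91  0.06  1.66 -0.08  0.58 -0.22]
```

Run:
```python
from h import *
s,R=st();w=snap("wrist")
for z in (.045,.05,.055,.06):
    X=onz(w,313,246.7,z); print(z,X.round(4),((R.T@(X-s["tool_pos"]))*1000).round(1), "depth",(w[2].T@(X-w[3]))[2].round(3))
```

```text
t 70.37 p [ 0.5332 -0.3397  0.0935] x [-0.708 -0.706  0.001] y [-0.002  0.    -1.   ] z [ 0.706 -0.708 -0.002] F [-0.3 -0.7  1. ] op 0.5 q [ 0.46  0.91  0.06  1.66 -0.08  0.58 -0.22]
0.045 [ 0.5286 -0.341   0.045 ] [ 4.1 48.5 -2.2] depth 0.196
0.05 [ 0.5303 -0.3394  0.05  ] [ 1.8 43.5 -2.2] depth 0.191
0.055 [ 0.532  -0.3378  0.055 ] [-0.5 38.5 -2.1] depth 0.185
0.06 [ 0.5337 -0.3362  0.06  ] [-2.8 33.5 -2. ] depth 0.18
```

>>> send_rows(
  motion=[
    [[0,0,0,0,0.2,-0.1,1],[0,0,0,0,0.2,0,1],[0,0,0,0,0.2,0,1],[0,0,0,0,0.15,0,1],[0,0,0,0,0.1,0,1]],
  ],
)

```text
clock: 70.83
tool_pos: [0.5311, -0.3377, 0.075]
eef_rot: [-0.271, 0.655, -0.652, 0.269]
contact_force: [-0.8, 1.1, 3.0]
opening: 0.005
```

>>> send_rows(
  motion=[
    [[0,0,0,0,0.1,0,1],[0,0,0,0,0.1,0,1],[0,0,0,0,0.1,0,1],[0,0,0,0,0,0,1],[0,0,0,0,0,0,1]],
  ],
)

```text
clock: 71.25
tool_pos: [0.5311, -0.3378, 0.0739]
eef_rot: [-0.271, 0.654, -0.653, 0.269]
contact_force: [-8.6, 6.7, 35.4]
opening: 0.008
```

Run:
```python
from h import *
s,R=st()
w=snap("wrist");save(w,"w44",(200,180,440,330),3)
b=snap("side");save(b,"s44",(360,250,420,300),12)
```

```text
t 71.25 p [ 0.5311 -0.3378  0.0739] x [-0.708 -0.706  0.001] y [-0.003  0.001 -1.   ] z [ 0.706 -0.708 -0.003] F [-8.6  6.7 35.4] op 0.7 q [ 0.46  0.93  0.05  1.67 -0.08  0.54 -0.22]
```

>>> send_rows(
  motion=[
    [[0,0,0,0,-0.1,0,1],[0,0,0,0,-0.1,0,1],[0,0,0,0,0,0,1],[0,0,0,0,0,0,1],[0,0,0,0,0,0,1]],
  ],
)

```text
clock: 71.77
tool_pos: [0.5311, -0.3377, 0.0744]
eef_rot: [-0.271, 0.655, -0.652, 0.269]
contact_force: [-2.4, 2.4, 12.7]
opening: 0.0
```

>>> send_rows(
  motion=[
    [[0,0,0,0,-0.1,0,1],[0,0,0,0,0,0,1],[0,0,0,0,0,0,1],[0,0,0,0,0,0,1],[0,0,0,0,0,0,1]],
  ],
)

```text
clock: 72.18
tool_pos: [0.5311, -0.3378, 0.0751]
eef_rot: [-0.271, 0.655, -0.652, 0.269]
contact_force: [-1.0, -0.2, 4.8]
opening: 0.008
```

>>> send_rows(
  motion=[
    [[0,0,0,0,-0.1,0,1],[0,0,0,0,0,0,1],[0,0,0,0,0,0,1],[0,0,0,0,0,0,1],[0,0,0,0,0,0,1]],
  ],
)

```text
clock: 72.6
tool_pos: [0.5312, -0.3378, 0.0773]
eef_rot: [-0.271, 0.654, -0.653, 0.269]
contact_force: [0.1, 1.1, 2.5]
opening: 0.004
```

>>> send_rows(
  motion=[
    [[0,0,0,0,-0.1,0,1],[0,0,0,0,0,0,1],[0,0,0,0,0,0,1],[0,0,0,0,0,0,1],[0,0,0,0,0,0,1]],
  ],
)

```text
clock: 73.02
tool_pos: [0.5313, -0.338, 0.0794]
eef_rot: [-0.271, 0.654, -0.653, 0.269]
contact_force: [-0.2, -0.2, 1.0]
opening: 0.004
```

>>> send_rows(
  motion=[
    [[0,0,0,0,-0.1,0,1],[0,0,0,0,0,0,1],[0,0,0,0,0,0,1],[0,0,0,0,0,0,1],[0,0,0,0,0,0,1]],
  ],
)

```text
clock: 73.43
tool_pos: [0.531, -0.3379, 0.0812]
eef_rot: [-0.271, 0.655, -0.652, 0.269]
contact_force: [0.4, -0.4, 0.3]
opening: 0.006
```

>>> send_rows(
  motion=[
    [[0,0,0,0,-0.5,0,1],[0,0,0,0,-0.5,0,1],[0,0,0,0,-0.5,0,1],[0,0,0,0,-0.5,0,1],[0,0,0,0,0,0,1]],
  ],
)

```text
clock: 73.85
tool_pos: [0.5328, -0.339, 0.1244]
eef_rot: [0.27, -0.653, 0.654, -0.27]
contact_force: [-0.3, -0.3, -0.3]
opening: 0.004
```

Run:
```python
from h import *
import cv2
from plant import imaging
for n in ("wrist","side"):
    s=imaging.snapshot(n); cv2.imwrite(f"pics/btn_{n}_end1.png",s["img"][:,:,::-1])
st()
```

```text
t 73.95 p [ 0.5317 -0.3382  0.1223] x [-0.708 -0.706  0.001] y [-0.002  0.001 -1.   ] z [ 0.706 -0.708 -0.002] F [-0.2 -0.3 -0.1] op 0.4 q [ 0.46  0.86  0.06  1.66 -0.08  0.63 -0.22]
```

View pics/btn_wrist_end1.png

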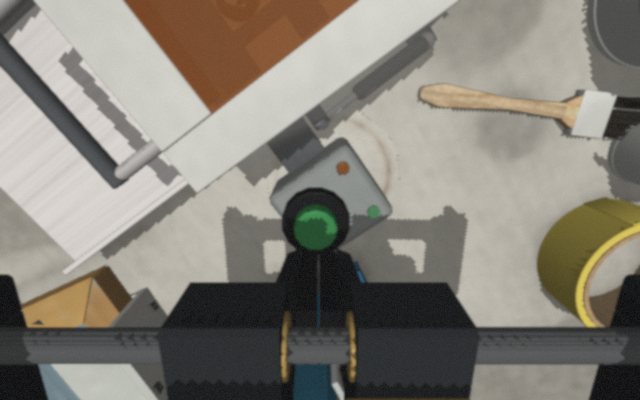

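View pics/btn_side_end1.png

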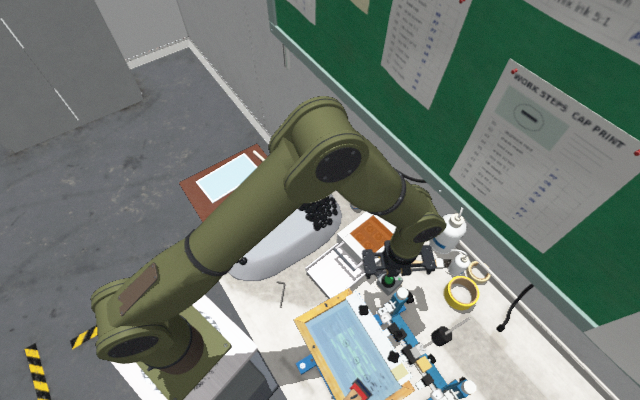

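```bash
python3 - <<'E'
import cv2
im=cv2.imread("pics/btn_wrist_end1.png")[170:270,260:400]
cv2.imwrite("pics/btn_zoom1.png",cv2.resize(im,None,fx=5,fy=5,interpolation=cv2.INTER_CUBIC))
E
grep -n "def " h.py
```

```text
4:def snap(n):
12:def ray(cam,u,v):
15:def onz(cam,u,v,z):
17:def proj(cam,X):
20:def save(cam,name,crop=None,f=1):
25:def tri(cams,uvs):
30:def st():
34:def Rdown(yaw):  # tool z horizontally at yaw, y down
37:def plan(P,yaw=None,g=-1,R=None,n=None,start=None):
57:def Rpush(th):
```

View pics/btn_zoom1.png

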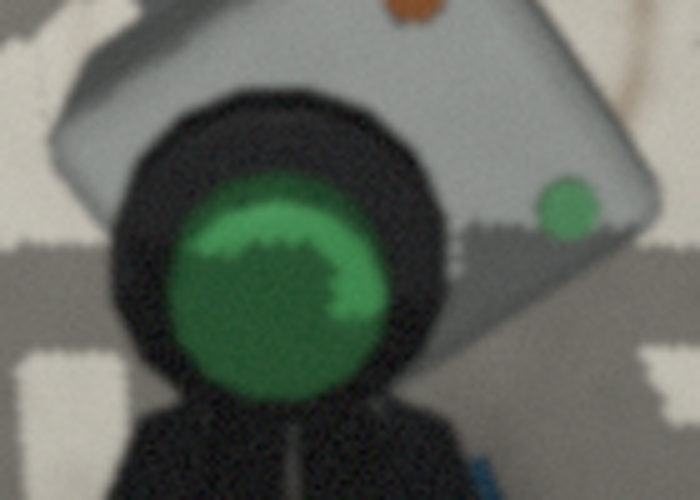

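Run:
```python
from h import *
import numpy as np
cam=snap("wrist")
zt=0.0668
c=lambda x,y:(260+x/5,170+y/5)
for n,p in dict(topnear=(280,402),topfar=(280,200),L=(170,295),R=(388,295),basefar=(280,172)).items():
    print(n,[np.round(onz(cam,*c(*p),z),4) for z in (zt,zt-.006,zt-.009)])
```

```text
topnear [array([ 0.5243, -0.3445,  0.0668]), array([ 0.5222, -0.3465,  0.0608]), array([ 0.5212, -0.3475,  0.0578])]
topfar [array([ 0.5416, -0.3273,  0.0668]), array([ 0.5401, -0.3288,  0.0608]), array([ 0.5393, -0.3295,  0.0578])]
L [array([ 0.5249, -0.3266,  0.0668]), array([ 0.5229, -0.328 ,  0.0608]), array([ 0.5219, -0.3287,  0.0578])]
R [array([ 0.5421, -0.3438,  0.0668]), array([ 0.5407, -0.3458,  0.0608]), array([ 0.5399, -0.3468,  0.0578])]
basefar [array([ 0.5439, -0.3251,  0.0668]), array([ 0.5424, -0.3264,  0.0608]), array([ 0.5417, -0.3271,  0.0578])]
```

>>> send_rows(
  motion=[
    [[0,0,0,0,-1,0,1],[0,0,0,0,-1,0,1],[0,0,0,0,-1,0,1],[0,0,0,0,-1,0,1],[0,0,0,0,-1,0,1]],
  ],
)

```text
clock: 74.42
tool_pos: [0.5312, -0.3378, 0.2216]
eef_rot: [-0.272, 0.655, -0.652, 0.269]
contact_force: [0.5, -0.2, -1.4]
opening: 0.003
```

>>> send_rows(
  motion=[
    [[0,0,0,0,-1,0,1],[0,0,0,0,-0.5,0,1],[0,0,0,0,0,0,1],[0,0,0,0,0,0,1],[0,0,0,0,0,0,1]],
  ],
)

```text
clock: 74.83
tool_pos: [0.5311, -0.3376, 0.2498]
eef_rot: [-0.272, 0.655, -0.652, 0.269]
contact_force: [-0.6, -0.4, -0.4]
opening: 0.005
```

Run:
```python
from h import *
import cv2
from plant import imaging
for n in ("wrist","scene"):
    s=imaging.snapshot(n); cv2.imwrite(f"pics/fin_{n}.png",s["img"][:,:,::-1])
st()
```

```text
t 74.93 p [ 0.5311 -0.3376  0.2498] x [-0.708 -0.706  0.003] y [-0.006  0.003 -1.   ] z [ 0.706 -0.708 -0.006] F [ 0.4  0.4 -0.2] op 0.1 q [ 0.45  0.7   0.09  1.56 -0.07  0.89 -0.23]
```

View pics/fin_wrist.png

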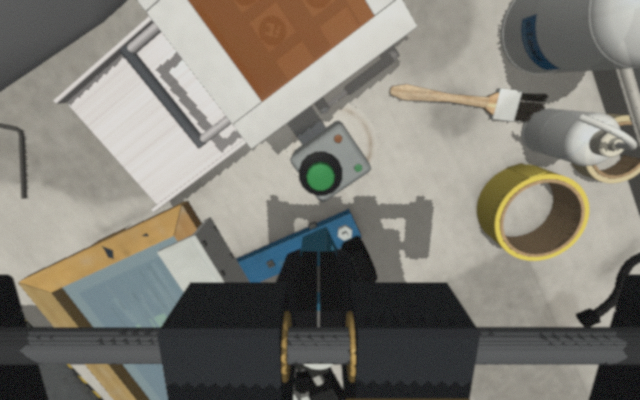

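View pics/fin_scene.png

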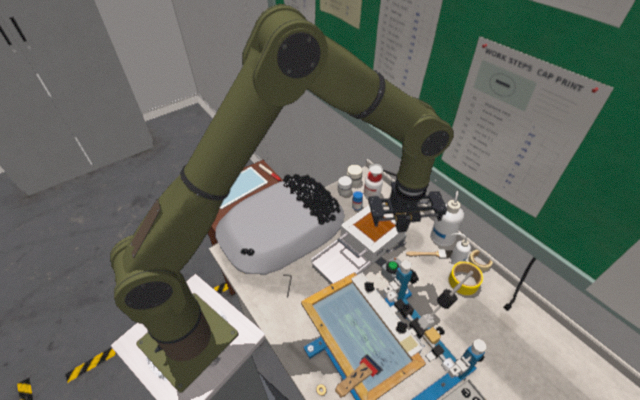

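```bash
ls -tr pics | head -8
python3 - <<'E'
import cv2,glob,os
im=cv2.imread("pics/fin_scene.png")[150:280,200:350]
cv2.imwrite("pics/fin_zoom.png",cv2.resize(im,None,fx=4,fy=4,interpolation=cv2.INTER_CUBIC))
E
```

```text
scene0.png
side0.png
wrist0.png
sc1.png
sd1.png
w2.png
w3.png
w4.png
```

View pics/fin_zoom.png

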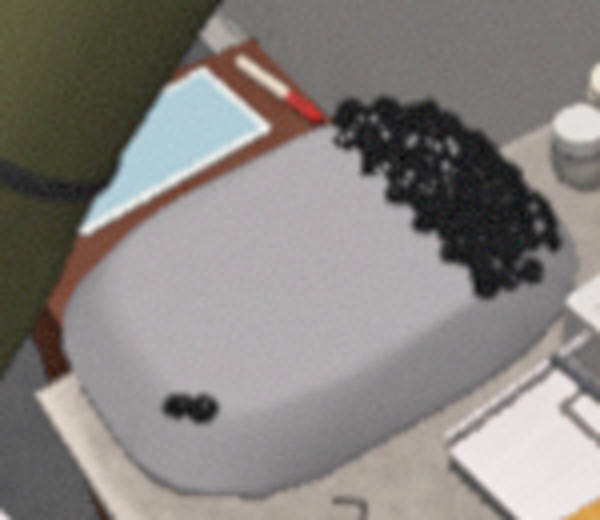

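View pics/scene0.png

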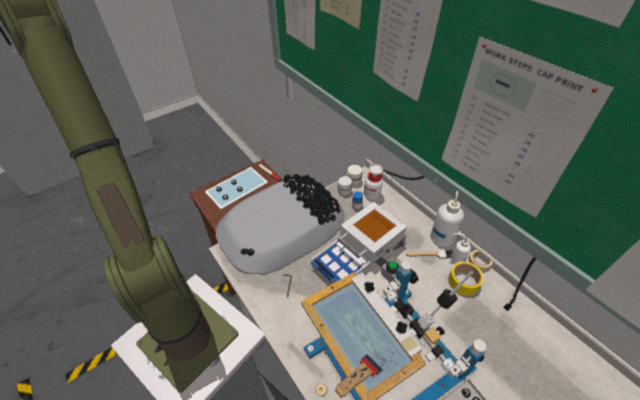

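View pics/side0.png

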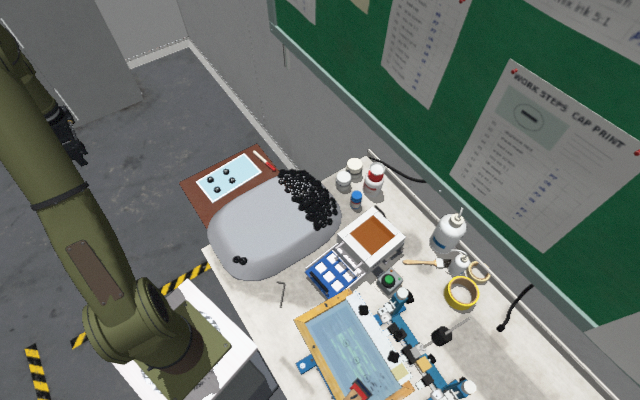

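The two strays at about (247,252) were already there at the start, and the mat held only four caps, which are now in the tray. The final pictures show the hood shut, the button released and the bystanders in place, so I am handing in.

```bash
python3 -c "
from plant import job
print(job.finish_job())"
```

```text
the job is handed in; nothing more can be done
None
```

I handed the job in at about 75 s of the 210 s allowed, with every step done in the order asked. finish_job gave no verdict, so everything below rests on my own checks.

- **Hood opened:** I raised it until the gas struts held it wide open by themselves.
- **Caps:** the mat held four caps. Each lies flat, printed face up, in its own tray pocket, and the mat is now empty.
- **Tray:** I slid it along the ledge, up over the step and against the back stop. It travelled 161 mm and met about 9 N at the end, which fits the home position.
- **Hood shut:** I closed it afterwards. Its corners sit where they did at the start, and all four caps show through the amber window.
- **Start button:** it took about 6 mm of springy travel (0 to about 4 N), then met a hard stop at about 35 N. It sprang back on release. Whether it went fully down is inferred from force and travel, as no picture shows it pressed. By a rough picture measurement it stands about 9 mm above its collar, so the fingertips should not have stopped on the collar.
- **End state:** the gripper is 0.25 m up and touching nothing, and the bystanders look unmoved in the last pictures.

One blemish: early on, while finding the mat's height, the fingertips pressed on the mat with about 47 N at the wrist. That is below the 120 N wrist limit but above the 40 N limit for the arm or gripper body. I took that limit not to cover the fingertips.

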